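# Set the ointment mill to fast forward and start it

## Robot

A 6-joint arm with a two-finger parallel gripper is mounted at the origin on a cart in front of the work surface, level with it; the furniture and walls round the work are solid. World frame = base frame: x ahead of the robot, y to its left, z up, the work surface at z = 0. Lengths are in mm, angles in rad, forces in N, time in s.
With the tool pointing down it reaches from about 275 to 1000 mm from the base axis. Payload 8.4 kg.
Tool frame: the origin (TCP) lies midway between the tips of the shut fingers; the grasp point (between the pads) lies r.grasp_offset behind it (r.grasp_offset is the distance from the TCP to the grasp point, in mm); z points along the fingers, y is the direction in which the jaws open and shut (so a half turn about z gives the same grasp; the last joint's range is limited). The gripper opens to 85 mm and grips with 20 to 120 N. Pads are 22 mm wide; open, the fingers measure 114 mm over their backs; the gripper's body (76 mm by 85 mm) begins 54 mm behind the grasp point. The pads swing forward as they close: fully open they stand 13 mm farther back than shut.
Start: joints at [1.266, 0.353, 1.633, -0, 1.155, -0.002], TCP at [186.37, 596.568, 195.681] pointing down, gripper open.
Joint ranges: [-2.63, 2.63], [-0.92, 2.1], [0.06, 2.66], [-1.3, 4.44], [0, 2.69], [-3.02, 3.02]. Speed limits (rad/s): [2.22, 2.22, 2.79, 3.14, 3.14, 3.14].

## Interface

Orientations are given as [roll, pitch, yaw] about the fixed x, y, z axes, in that order (R = Rz(yaw) Ry(pitch) Rx(roll)).
In Python, from rig import r gives the robot as it stands.
- The arm moves only by the tool jog_arm, never from a script. Its argument "series" is a list that holds one entry, the list of rows, each a list of 7 numbers: the shift along the tool's x, y, z in cm, then the turn, a rotation vector about the tool's x, y, z in degrees, then the finger opening in cm, from 0 to 8.54. A call has 1 to 5 rows; each row is the pose to reach, as a shift and turn from the pose commanded when the call began, along the tool's axes at that moment; what a row does not reach only later rows make up. A row lasts 1/8 s, in which the tool goes at most 62.5 mm and 10.7 degrees, less where a joint would pass 70% of its speed; a pose out of reach is approached as far as the arm can. A call with a gripper value outside its range is refused whole. The fingers move at their own pace and stop on an object; "newtons" is the grip in N (left out, the last holds). Time passes only in rows, so rows that repeat a pose let the fingers close. It gives the time, the measured TCP pose, the force and the opening at its end, in the units of the state.
- r.sense(): the state, without advancing time (a new reading comes with each control period).
- r.grab_frame(name): name is "scene" or "top" or "wrist"; returns the picture (420x560x3 uint8, red, green, blue); there is no depth.
- r.calibration(name): a dict with "mtx" (3x3 intrinsics, pixels), "origin" and "attitude" of the camera in the world; the wrist camera has in their place "T_tool_cam" (4x4, takes a point from camera to tool coordinates, whose origin is the TCP and whose axes are the flange's). Camera axes: x right, y down, z forward; pixel columns grow to the right and rows downward; lengths in mm; the calibration is good to about 2 mm. A picture is of the moment at which its call begins: read the wrist's pose just before it. calibration takes no time and is no camera call.
- r.sign_off(): hands the job in, once; it reports no verdict.
The state is a dict: "clock": time; "qpos": joint angles; "qvel": joint speeds; "joint_efforts": joint torques, N m; "eef_pos": TCP position; "tcp_rot": TCP orientation; "contact_force": force on the tool from outside, world axes, zero at the start; "wrist_torque": the same for the moment, N m; "opening": opening from 0.0 (shut) to 1.0 (fully open).
Only numpy, scipy, OpenCV 4.12 (cv2) and the standard library are available. Lean on these libraries where they do the work, as an engineer would, in place of code of your own. Each camera call takes 0.05 s, during which the arm holds its last target.

## Task

Get the ointment mill running: slide the open white jar along the counter until it sits centred in the curved fence under the mill's scraper lip, and push the black-knobbed selector lever through its H-shaped gate into the fast-forward slot (far right, two green dots), fully home. Only when both are set, press the green start button fully down and let it spring back; leave the red stop button alone. Everything is done by pushing with the fingers, nothing is picked up: do not lift or tip the jar, do not force or clench the lever, and leave the other things on the counter where they are.

Things in the scene. Friction and masses are not known exactly. Their poses are not given: they have to be found in the camera images.
- mill: White three-roll mill, fixed, 152 x 304 x 158 mm (x, y, z) without lever. Origin: underside centre; x points from its front to its back, y to its left. In its frame, mm: gearbox on the left (y 3 to 149), flat top z = 122, front face x = -72; rolls on the right; the scraper apron slopes forward to a 46 mm wide lip ending at (-108, -75, 100).
- gate (a point): Centre of the H-gate on the gearbox top, at (-12, 65, 124) mm of the mill, axes as the mill's. Two 14 mm slots along x, 61 mm long, 14 mm left (+y) and right (-y) of it, joined in the middle by an 18 mm wide cross channel (neutral); two tongues part them. Dots: one left (slow), two right (fast), green far (forward), yellow near (reverse). Target: far right.
- knob (a point): Centre of the black ball knob, 34 mm wide, on a 10 mm steel lever, 175 mm above its pivot, which lies 90 mm under the gate; 209 mm above the counter when upright. It travels 47 mm from neutral to either end (6 mm lower there) and 30 mm to either side. Home in the target slot it is 46 mm farther (x) and 20 to 30 mm right (-y) of the gate centre.
- selector_lever (a joint): Lean of the lever along the slots (rad): 0 neutral, + away (mill +x); stops at -0.27 (near end) and +0.27 (far end). Friction holds it where it is left; about 1.5 N at the knob moves it. It can change sides only between about -0.04 and +0.04. It starts in the left half, anywhere from the near end to about neutral.
- selector_yoke (a joint): Lean of the lever across the gate (rad): + to the right (mill -y), stops at -0.172 (left) and +0.172 (right); in a slot a tongue keeps it between about 0.12 and 0.172 on that side. Friction holds it; about 1.5 N at the knob moves it.
- jar: Open white plastic ointment jar, 72 mm diameter, 58 mm high, 90 g, loose on the counter. Origin: centre of its underside. It starts 40 to 75 mm in front of its place and up to 30 mm to either side of it.
- spout (a point): Point under the scraper lip, 60 mm above the counter, at (-108, -75, 60) mm of the mill, axes as the mill's. The jar belongs with its centre under it: pushed back against the curved steel fence (3 to 21 mm high, open to the front) its centre rests at about (-116, -75) mm of the mill.
- start (a joint): Travel of the green start button (m): 0 up, 0.006 fully down; a spring returns it; fully down takes 5 N.
- start_top (a point): Centre of the top of the green start button (29 mm wide), on the gearbox top's left edge, nearer the robot, at (-44, 122) mm of the mill. It is pressed straight down.
- stop (a joint): Travel of the red stop button (m), same kind, at (16, 122) mm of the mill: to be left alone.
- bench_ointment_tube: Bystander, stays: the ointment tube, lying, 136 mm long, origin on its underside
- bench_dosing_cup: Bystander, stays: the small clear dosing cup, 41 mm wide, 38 mm high, origin under its centre
- bench_stock_bottle_blue: Bystander, stays: the white stock bottle with the blue cap, 62 mm wide, 105 mm high, origin under its centre
- bench_vial_amber: Bystander, stays: the amber vial with white cap, 44 mm wide, 66 mm high, origin under its centre
There are look-alikes about, which are no part of the job. Leave any purple look-alike of the jar alone.

How it is judged:
By the outcome, as a careful person would: the job done as asked, in the order asked, and still so for the second after the job is handed in, with the robot touching nothing.
It also fails if it takes over 69 s, if anything falls off the work surface, if the arm or the gripper's body presses on something with over 40 N, if the wrist force passes 120 N, or if a joint passes its speed limit or range.

## Working session

There is one attempt and no reset: what is moved stays moved. The work goes in short steps, Python scripts to look and compute and a tool call to move; the robot and the scene stay as the last step left them, time stands still between calls to the robot, and variables do not carry over. Pictures are saved under pics/ and viewed, and the job is handed in when it is done.

Besides the shell and the picture viewer there is one more tool, called after "Emit:" as name(argument=value, ...), one argument or row to a line, values as JSON. jog_arm: Moves the arm, as the interface text tells. Its arguments: {"type":"object","properties":{"series":{"type":"array","items":{"type":"array","items":{"type":"array","items":{"type":"number"}}}},"newtons":{"type":"number"}},"required":["series"]}

```bash
ls; mkdir -p pics; python3 - <<'E'
from rig import r
import cv2
s=r.sense()
print(s, r.grasp_offset)
for n in("scene","top"):
    im=r.grab_frame(n); cv2.imwrite(f"pics/{n}0.png",im[:,:,::-1]); print(n,r.calibration(n))
print(r.calibration("wrist"))
E
```

```text
pics
{'clock': 0.0, 'qpos': array([ 1.26559857e+00,  3.53669868e-01,  1.63415207e+00,  1.85662363e-05,
        1.15520242e+00, -2.39926104e-03]), 'qvel': array([-0.00053769,  0.00020219,  0.00048121,  0.00149636,  0.00205837,
        0.0001857 ]), 'joint_efforts': array([-2.86192881e-04, -6.05232525e+01, -3.42061615e+01,  3.63801637e-04,
        9.15698474e-03, -3.57851980e-05]), 'eef_pos': array([186.20149482, 596.05304928, 194.94048344]), 'tcp_rot': array([-3.14016099e+00, -2.04100508e-05,  2.83878663e+00]), 'contact_force': array([0.47429792, 0.22489369, 0.66122452]), 'wrist_torque': array([ 0.00891679, -0.02868172,  0.02820631]), 'opening': 1.0005575675904206} 18.700000000000003
scene {'mtx': array([[459.88950869,   0.        , 279.86695113],
       [  0.        , 459.88950869, 210.84728793],
       [  0.        ,   0.        ,   1.        ]]), 'origin': array([ -174.60590267, -1051.17051048,   818.61679891]), 'attitude': array([-2.113051  ,  0.01136261, -0.64144664])}
top {'mtx': array([[472.98296395,   0.        , 284.67436693],
       [  0.        , 472.98296395, 211.23283907],
       [  0.        ,   0.        ,   1.        ]]), 'origin': array([ 271.68018471, -165.50760624, 1237.11667697]), 'attitude': array([-2.92138478e+00, -7.39037985e-04, -1.52017656e+00])}
{'mtx': array([[337.640005  ,   0.        , 275.48593469],
       [  0.        , 337.640005  , 205.85429051],
       [  0.        ,   0.        ,   1.        ]]), 'T_tool_cam': array([[ 3.42702865e-04, -9.63256314e-01, -2.68583611e-01,
         6.72552628e+01],
       [ 9.99999934e-01,  3.62818871e-04, -2.52611323e-05,
         1.13324529e+00],
       [ 1.21780148e-04, -2.68583584e-01,  9.63256375e-01,
        -1.78070970e+02],
       [ 0.00000000e+00,  0.00000000e+00,  0.00000000e+00,
         1.00000000e+00]])}
```

View pics/scene0.png

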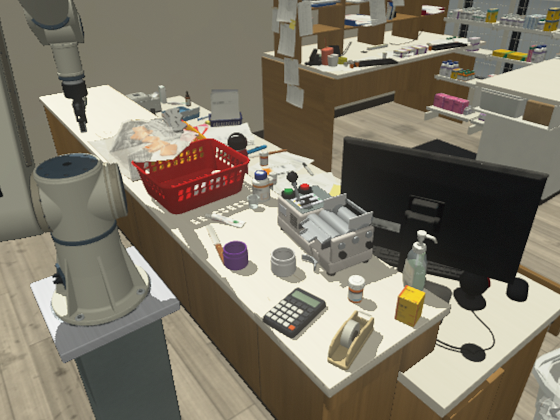

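View pics/top0.png

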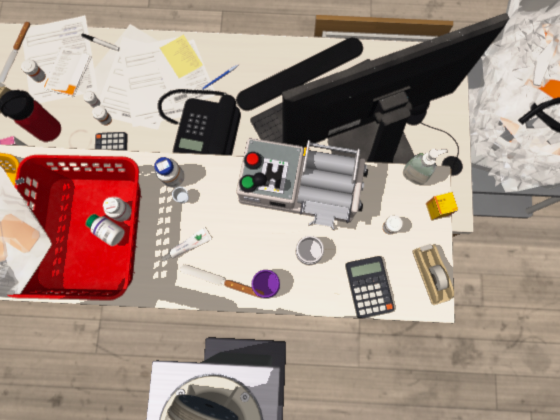

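The top view shows the mill around px (300,180), the white jar at (310,250), the purple one at (265,283), and the red and green buttons at (253,158) and (248,183). I'll enlarge both views.

```bash
python3 - <<'E'
import cv2
a=cv2.imread("pics/top0.png")[125:275,220:380]; cv2.imwrite("pics/top0c.png",cv2.resize(a,None,fx=4,fy=4,interpolation=cv2.INTER_CUBIC)[:, :])
a=cv2.imread("pics/scene0.png")[160:290,220:390]; cv2.imwrite("pics/scene0c.png",cv2.resize(a,None,fx=4,fy=4,interpolation=cv2.INTER_CUBIC))
E
```

```text
(no output)
```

View pics/top0c.png

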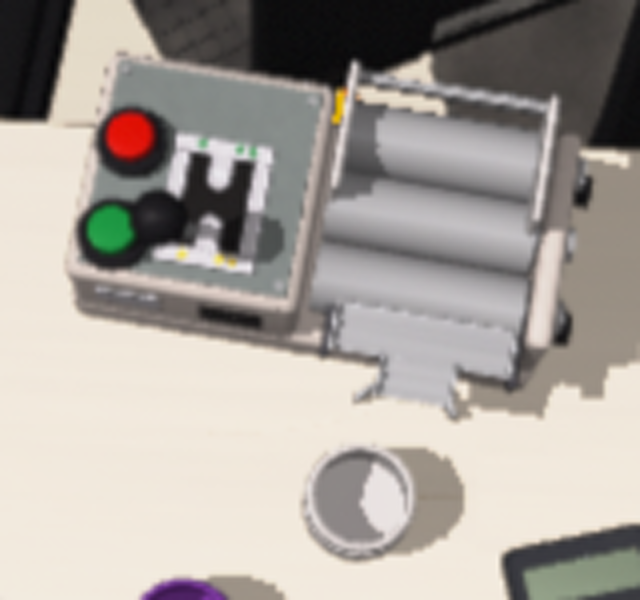

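View pics/scene0c.png

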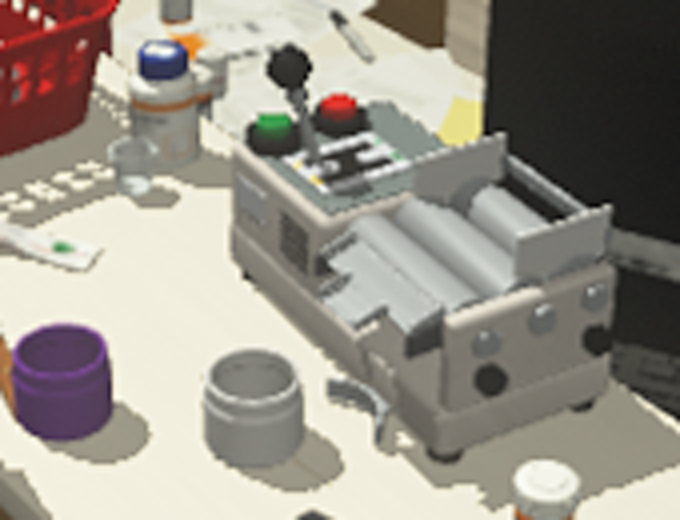

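```bash
cat > h.py <<'E'
import numpy as np, cv2
from scipy.spatial.transform import Rotation as R
from scipy.optimize import least_squares
from rig import r
def cam(n,s=None):
    c=r.calibration(n)
    if n=="wrist":
        T=np.eye(4);T[:3,:3]=R.from_euler('xyz',s['tcp_rot']).as_matrix();T[:3,3]=s['eef_pos'];T=T@c['T_tool_cam'];return c['mtx'],T[:3,3],T[:3,:3]
    return c['mtx'],c['origin'],R.from_euler('xyz',c['attitude']).as_matrix()
def proj(C,P):
    K,o,A=C; p=(np.atleast_2d(P)-o)@A; p=p@K.T; return p[:,:2]/p[:,2:]
def atz(C,uv,z):
    K,o,A=C; d=A@np.linalg.solve(K,[uv[0],uv[1],1]); return o+d*(z-o[2])/d[2]
def tri(Cs,uvs):
    M=np.zeros((3,3));b=np.zeros(3)
    for C,uv in zip(Cs,uvs):
        d=C[2]@np.linalg.solve(C[0],[uv[0],uv[1],1]);d/=np.linalg.norm(d);Q=np.eye(3)-np.outer(d,d);M+=Q;b+=Q@C[1]
    return np.linalg.solve(M,b)
def mill(p,P):
    c,s=np.cos(p[2]),np.sin(p[2]);P=np.atleast_2d(np.array(P,float)).copy();x,y=P[:,0].copy(),P[:,1].copy()
    P[:,0]=p[0]+c*x-s*y;P[:,1]=p[1]+s*x+c*y;return P
E
cat > fit.py <<'E'
from h import *
t=cam("top");s=cam("scene")
tc=lambda u,v:(220+u/4-.375,125+v/4-.375)
sc=lambda u,v:(220+u/4-.375,160+v/4-.375)
obs=[(t,(-72,149,122),tc(72,272)),(t,(-72,3,122),tc(295,305)),(t,(-108,-52,100),tc(383,393)),(t,(-108,-98,100),tc(455,405)),(t,(-12,65,124),tc(219,203)),
(s,(-72,149,122),sc(233,158)),(s,(-72,3,122),sc(325,218)),(s,(-12,65,124),sc(345,162))]
f=lambda p:np.concatenate([proj(C,mill(p,P))[0]-np.array(uv) for C,P,uv in obs])
q=least_squares(f,[400,-150,0.1],loss='soft_l1');print(q.x);print(f(q.x).reshape(-1,2).round(1))
p=q.x
for n,P in dict(gate=(-12,65,124),start=(-44,122,140),spout=(-108,-75,60),seat=(-116,-75,0)).items(): print(n,mill(p,P)[0].round(1),proj(t,mill(p,P))[0].round(1))
k=tri([t,s],[tc(159,216),sc(289,66)]);print("knob",k)
g=tri([t,s],[tc(110,229),sc(273,121)]);print("green",g)
j1=atz(t,tc(359,501),58);print("jar top z58",j1)
j2=atz(s,sc(253,372),58);print("jar scene z58",j2)
c,sn=np.cos(p[2]),np.sin(p[2])
inv=lambda X:((X[0]-p[0])*c+(X[1]-p[1])*sn,-(X[0]-p[0])*sn+(X[1]-p[1])*c)
print("knob mill",inv(k)," green",inv(g),"jar",inv(j1),inv(j2))
E
python3 fit.py
```

```text
[ 614.76112417 -190.21624347   12.44463469]
[[-1.3  0. ]
 [ 2.   1.8]
 [-0.5 -0.3]
 [ 0.  -0.1]
 [ 0.2 -0.6]
 [-1.6 -4.7]
 [ 0.2  1.4]
 [ 1.2  0.3]]
gate [ 610.7 -124.2  124. ] [274.5 174.8]
start [585.9 -63.8 140. ] [248.8 181.5]
spout [ 498.5 -251.5   60. ] [322.8 227.2]
seat [ 490.5 -250.6    0. ] [320.5 234.3]
knob [575.62931919 -93.55833381 205.12320334]
green [585.27024504 -60.46654756 141.47480249]
jar top z58 [ 439.24388195 -219.94042499   58.        ]
jar scene z58 [ 445.63011621 -220.19570962   58.        ]
knob mill (np.float64(-50.57990151000169), np.float64(91.19058736225395))  green (np.float64(-45.028841412338835), np.float64(125.20822249754856)) jar (np.float64(-170.6087270807297), np.float64(-50.81822043511427)) (np.float64(-164.2387546351691), np.float64(-50.296100465140896))
```

```bash
cat >> h.py <<'E'
PM=np.array([614.8,-190.2,-0.1217])
YAW=np.pi+PM[2]
def rot(tilt=0,yaw=YAW):  # tilt>0: body leans back to the robot
    x=np.array([np.cos(yaw),np.sin(yaw),0]);z=np.array([0,0,-1.]);A=np.c_[x,np.cross(z,x),z]
    return R.from_matrix(A)*R.from_rotvec([0,-np.radians(tilt),0])
def inv(X,p=PM):
    c,s=np.cos(p[2]),np.sin(p[2]);return np.array([(X[0]-p[0])*c+(X[1]-p[1])*s,-(X[0]-p[0])*s+(X[1]-p[1])*c])
def go(pos,Rt):
    s=r.sense();A=R.from_euler('xyz',s['tcp_rot']);d=A.inv().apply(np.array(pos)-s['eef_pos'])/10
    w=(A.inv()*Rt).as_rotvec(degrees=True);print("shift cm",d.round(2),"turn",w.round(1),"z-axis",Rt.as_matrix()[:,2].round(2))
def st():
    s=r.sense();print("t",round(s['clock'],2),"pos",s['eef_pos'].round(1),"mill",inv(s['eef_pos']).round(1),"F",s['contact_force'].round(1),"op",round(s['opening'],2),"q",s['qpos'].round(2))
E
python3 - <<'E'
from h import *
st();go((420,-170,330),rot());t=cam("top")
print("purple",atz(t,(265,278),50)); print("jar mill",inv((442,-220)))
E
```

```text
t 0.1 pos [186.2 596.1 195.1] mill [-520.9  728.5] F [-0.3  0.   0.1] op 1.0 q [ 1.27  0.35  1.63 -0.    1.16 -0.  ]
shift cm [-45.16 -66.18 -13.42] turn [ -0.1  -0.  -10.4] z-axis [ 0.  0. -1.]
purple [ 364.25767763 -112.58261394   50.        ]
jar mill [-167.90420345  -50.55747683]
```

Emit:
jog_arm(
  series=[
    [[0, 0, -6, 0, 0, 0, 8.5], [-10, -15, -13.4, 0, 0, -5, 8.5], [-45.2, -66.2, -13.4, 0, 0, -10.4, 5], [-45.2, -66.2, -13.4, 0, 0, -10.4, 5], [-45.2, -66.2, -13.4, 0, 0, -10.4, 5]],
  ],
)

```text
clock: 0.72
eef_pos: [257.5, 360.2, 291.9]
tcp_rot: [-3.141, 0.0, 3.021]
contact_force: [1.5, -1.0, 0.0]
opening: 0.592
```

```bash
python3 - <<'E'
from h import *
st();go((420,-170,330),rot())
E
```

```text
t 0.72 pos [257.5 360.2 291.9] mill [-421.5  503. ] F [ 1.5 -1.   0. ] op 0.59 q [ 0.95 -0.03  1.88 -0.    1.29 -0.5 ]
shift cm [-22.51 -50.68  -3.79] turn [-0.   0.   0.1] z-axis [ 0.  0. -1.]
```

Emit:
jog_arm(
  series=[
    [[-22.5, -50.7, -3.8, 0, 0, 0, 5], [-22.5, -50.7, -3.8, 0, 0, 0, 5], [-22.5, -50.7, -3.8, 0, 0, 0, 5], [-22.5, -50.7, -3.8, 0, 0, 0, 5], [-22.5, -50.7, -3.8, 0, 0, 0, 5]],
  ],
)

```text
clock: 1.35
eef_pos: [348.5, 62.1, 313.7]
tcp_rot: [3.141, 0.001, 3.021]
contact_force: [1.9, 0.1, -0.2]
opening: 0.585
```

```bash
python3 - <<'E'
from h import *
st();go((420,-170,330),rot())
E
```

```text
t 1.35 pos [348.5  62.1 313.7] mill [-295.   218.1] F [ 1.9  0.1 -0.2] op 0.59 q [ 0.17 -0.21  1.99  0.    1.37 -1.28]
shift cm [ -9.9  -22.18  -1.63] turn [0. 0. 0.] z-axis [ 0.  0. -1.]
```

Emit:
jog_arm(
  series=[
    [[-9.9, -22.2, -1.6, 0, 0, 0, 5], [-9.9, -22.2, -1.6, 0, 0, 0, 5], [-9.9, -22.2, -1.6, 0, 0, 0, 5], [-9.9, -22.2, -1.6, 0, 0, 0, 5], [-9.9, -22.2, -1.6, 0, 0, 0, 5]],
  ],
)

```text
clock: 1.98
eef_pos: [420.3, -171.5, 329.0]
tcp_rot: [-3.141, -0.001, 3.016]
contact_force: [-0.2, 1.4, -0.4]
opening: 0.59
```

```bash
python3 - <<'E'
from h import *
st();s=r.sense();im=r.grab_frame("wrist");cv2.imwrite("pics/w1.png",im[:,:,::-1])
C=cam("wrist",s)
for n,P in dict(gate=(-12,65,124),start=(-44,122,141),lip=(-108,-75,100),fl=(-72,149,122),fr=(-72,3,122)).items(): print(n,proj(C,mill(PM,P))[0].round(1))
print("jar",proj(C,[(442,-220,58)]))
E
```

```text
t 1.98 pos [ 420.3 -171.5  329. ] mill [-195.3   -5.1] F [-0.2  1.4 -0.4] op 0.59 q [-0.39 -0.03  1.8  -0.    1.37 -1.84]
gate [329.6 312.9]
start [379.6 297.7]
lip [220.7 236.8]
fl [398.5 269.6]
fr [281.6 269.9]
jar [[241.47759148 184.26780841]]
```

View pics/w1.png

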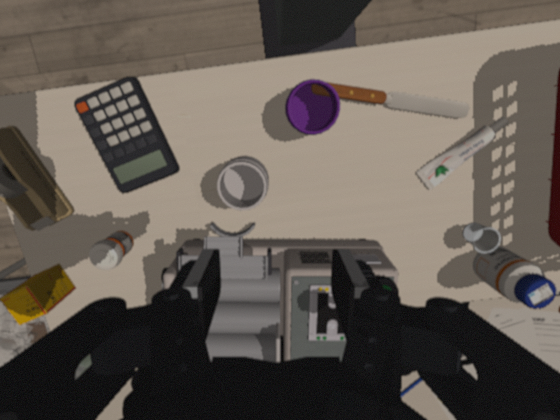

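```bash
python3 - <<'E'
import cv2,numpy as np
a=cv2.imread("pics/w1.png")[150:345,185:405]; cv2.imwrite("pics/w1c.png",cv2.resize(cv2.convertScaleAbs(a,alpha=1.5),None,fx=3.5,fy=3.0,interpolation=cv2.INTER_CUBIC))
E
```

```text
(no output)
```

View pics/w1c.png

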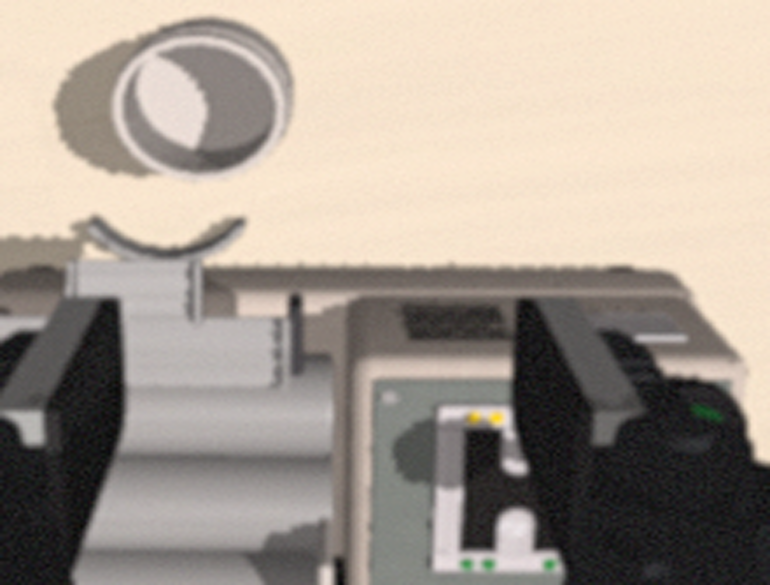

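```bash
python3 - <<'E'
from h import *
s=r.sense();C=cam("wrist",s)
c=lambda u,v:(185+u/3.5-.36,150+v/3-.33)
for n,uv,z in [("lipL",c(70,262),100),("lipR",c(198,262),100),("fenceR",c(92,220),21),("fenceL",c(243,220),21),("fenceback",c(168,257),12),("jar rim",c(203,105),58),
 ("gateFL",c(433,406),124),("gateBL",c(433,572),124),("dotY",c(486,418),124),("dotG",c(477,565),124),("tongue far",c(517,512),124)]:
    P=atz(C,uv,z);print(n,P.round(1),inv(P).round(1))
E
```

```text
lipL [ 495.4 -269.7  100. ] [-108.9  -93.4]
lipR [ 501.2 -223.1  100. ] [-108.8  -46.5]
fenceR [ 501.9 -277.4   21. ] [-101.5 -100.3]
fenceL [ 510.  -212.6   21. ] [-101.4  -34.9]
fenceback [ 528.8 -249.5   12. ] [-78.2 -69.3]
jar rim [ 441.9 -216.3   58. ] [-168.4  -46.9]
gateFL [ 566.6 -145.2  124. ] [-53.3  38.8]
gateBL [ 647.5 -153.2  124. ] [28.  40.7]
dotY [ 574.6 -126.8  124. ] [-47.6  58.1]
dotG [ 646.  -136.4  124. ] [24.4 57.2]
tongue far [ 621.2 -119.3  124. ] [-2.2 71.2]
```

```bash
sed -i 's/^PM=.*/PM=np.array([615.0,-188.2,-0.1217])/' h.py; python3 - <<'E'
from h import *
print("jar",inv((442,-219)))
P=mill(PM,(-230,-52.5,60))[0];print(P);print(rot(15).as_matrix()[:,2]);go((P[0],P[1],130),rot(15))
E
```

```text
jar [-167.98132438  -51.57436048]
[ 380.32766123 -212.38973788   60.        ]
[ 0.25690474 -0.03142058 -0.96592583]
shift cm [ 3.34 -4.74 19.89] turn [  0.  -15.1  -0.2] z-axis [ 0.26 -0.03 -0.97]
```

Emit:
jog_arm(
  series=[
    [[3.3, -4.7, 5, 0, -7, 0, 5], [3.3, -4.7, 11, 0, -15, 0, 5], [3.3, -4.7, 17, 0, -15, 0, 5], [3.3, -4.7, 19.9, 0, -15, 0, 5], [3.3, -4.7, 19.9, 0, -15, 0, 5]],
  ],
)

```text
clock: 2.65
eef_pos: [379.5, -208.5, 128.4]
tcp_rot: [3.138, 0.257, 3.021]
contact_force: [-0.2, -0.2, -0.2]
opening: 0.589
```

```bash
python3 - <<'E'
from h import *
st();P=mill(PM,(-230,-52.5,28))[0];go(P,rot(15))
E
```

```text
t 2.65 pos [ 379.5 -208.5  128.4] mill [-231.3  -48.8] F [-0.2 -0.2 -0.2] op 0.59 q [-0.61  0.02  2.27  0.21  0.64 -2.22]
shift cm [ 2.42 -0.4   9.74] turn [ 0.2 -0.3  0. ] z-axis [ 0.26 -0.03 -0.97]
```

Emit:
jog_arm(
  series=[
    [[1.2, -0.3, 5, 0, 0, 0, 5], [2.4, -0.4, 9.7, 0, 0, 0, 5], [2.4, -0.4, 9.7, 0, 0, 0, 5]],
  ],
)

```text
clock: 3.02
eef_pos: [381.9, -213.3, 29.1]
tcp_rot: [3.138, 0.257, 3.02]
contact_force: [-1.0, 0.4, 0.1]
opening: 0.585
```

```bash
python3 - <<'E'
from h import *
st();P=mill(PM,(-205,-51.5,28))[0];go(P,rot(15))
s=r.sense();cv2.imwrite("pics/w2.png",r.grab_frame("wrist")[:,:,::-1]);
E
```

```text
t 3.02 pos [ 381.9 -213.3   29.1] mill [-228.3  -53.3] F [-1.   0.4  0.1] op 0.58 q [-0.62  0.25  2.34  0.37  0.36 -2.4 ]
shift cm [-2.23  0.17  0.7 ] turn [ 0.2 -0.3  0. ] z-axis [ 0.26 -0.03 -0.97]
```

View pics/w2.png

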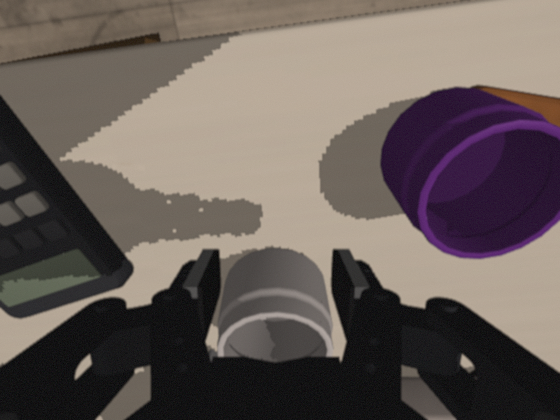

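Emit:
jog_arm(
  series=[
    [[-1.5, 0.1, 0.4, 0, 0, 0, 5], [-2.2, 0.15, 0.6, 0, 0, 0, 5], [-2.6, 0.15, 0.7, 0, 0, 0, 5], [-3.1, 0.05, 0.83, 0, 0, 0, 5], [-3.1, 0.05, 0.83, 0, 0, 0, 5]],
  ],
)

```text
clock: 3.7
eef_pos: [415.1, -218.8, 30.9]
tcp_rot: [-3.141, 0.262, 3.021]
contact_force: [-0.6, 0.2, -0.8]
opening: 0.586
```

```bash
python3 - <<'E'
from h import *
st();
s=r.sense();cv2.imwrite("pics/w3.png",r.grab_frame("wrist")[:,:,::-1]);im=r.grab_frame("scene")[160:290,220:390];cv2.imwrite("pics/s3.png",cv2.resize(im[:,:,::-1],None,fx=4,fy=4,interpolation=cv2.INTER_CUBIC))
E
```

```text
t 3.7 pos [ 415.1 -218.8   30.9] mill [-194.7  -54.6] F [-0.6  0.2 -0.8] op 0.59 q [-0.58  0.28  2.28  0.33  0.37 -2.32]
```

View pics/w3.png

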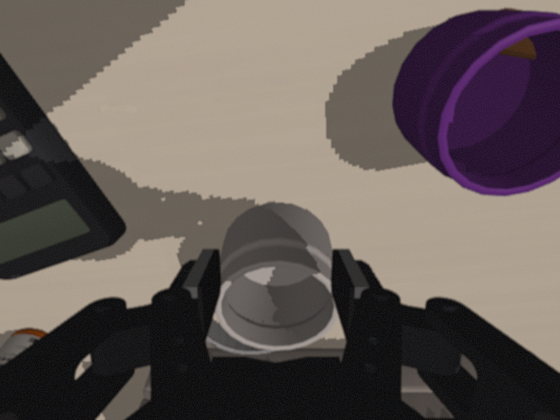

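View pics/s3.png

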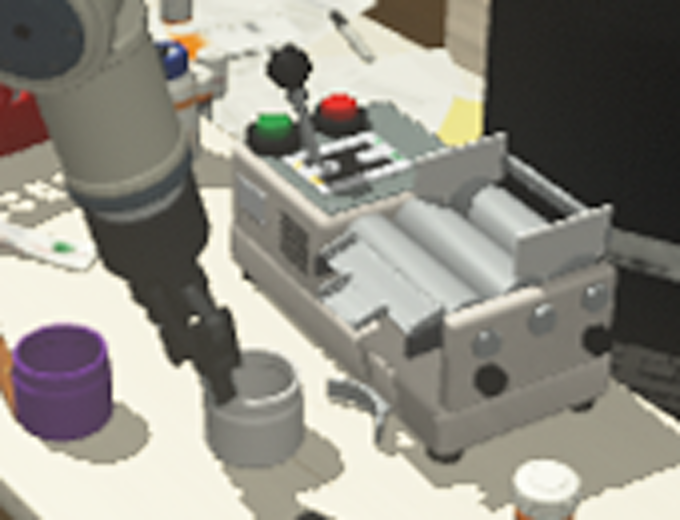

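```bash
python3 - <<'E'
from h import *
s=r.sense();C=cam("wrist",s);S=cam("scene")
for uv,z in [((276,203),0),((276,240),58-12),((276,265),58),((276,345),58),((222,300),58),((332,300),58)]: 
  P=atz(C,uv,z);print(uv,P.round(1),inv(P).round(1))
A=R.from_euler('xyz',s['tcp_rot']).as_matrix()
for y in(-25,25):
  for x in (-11,11):
   for z in (0,-6,-20):
    P=s['eef_pos']+A@np.array([x,y,z]);print((x,y,z),P.round(0),inv(P).round(0),"wrist",proj(C,P)[0].round(),"scenecrop",((proj(S,P)[0]-[220,160])*4).round())
im=cv2.imread("pics/w3.png")[180:380,150:400];cv2.imwrite("pics/w3c.png",cv2.resize(cv2.convertScaleAbs(im,alpha=2),None,fx=3,fy=3,interpolation=cv2.INTER_CUBIC))
E
```

```text
(276, 203) [ 411.  -216.7    0. ] [-199.1  -53. ]
(276, 240) [ 406.1 -216.1   46. ] [-203.9  -53.1]
(276, 265) [ 412.3 -216.9   58. ] [-197.7  -53.1]
(276, 345) [ 471.7 -224.1   58. ] [-137.9  -53. ]
(222, 300) [ 432.4 -247.8   58. ] [-174.   -81.3]
(332, 300) [ 439.4 -190.7   58. ] [-174.   -23.8]
(-11, -25, 0) [ 422. -245.   33.] [-185.  -79.] wrist [230. 254.] scenecrop [246. 429.]
(-11, -25, -6) [ 420. -244.   39.] [-186.  -79.] wrist [228. 258.] scenecrop [244. 423.]
(-11, -25, -20) [ 417. -244.   53.] [-190.  -79.] wrist [225. 270.] scenecrop [239. 409.]
(11, -25, 0) [ 401. -242.   28.] [-206.  -79.] wrist [228. 217.] scenecrop [219. 445.]
(11, -25, -6) [ 399. -242.   33.] [-208.  -79.] wrist [227. 221.] scenecrop [217. 439.]
(11, -25, -20) [ 396. -241.   47.] [-211.  -79.] wrist [223. 229.] scenecrop [212. 425.]
(-11, 25, 0) [ 428. -195.   33.] [-185.  -29.] wrist [318. 254.] scenecrop [210. 391.]
(-11, 25, -6) [ 427. -195.   39.] [-186.  -29.] wrist [319. 258.] scenecrop [208. 385.]
(-11, 25, -20) [ 423. -194.   53.] [-190.  -29.] wrist [322. 270.] scenecrop [203. 371.]
(11, 25, 0) [ 407. -192.   28.] [-206.  -29.] wrist [319. 217.] scenecrop [184. 407.]
(11, 25, -6) [ 405. -192.   33.] [-208.  -29.] wrist [320. 221.] scenecrop [182. 401.]
(11, 25, -20) [ 402. -192.   47.] [-211.  -29.] wrist [324. 229.] scenecrop [177. 387.]
```

View pics/w3c.png

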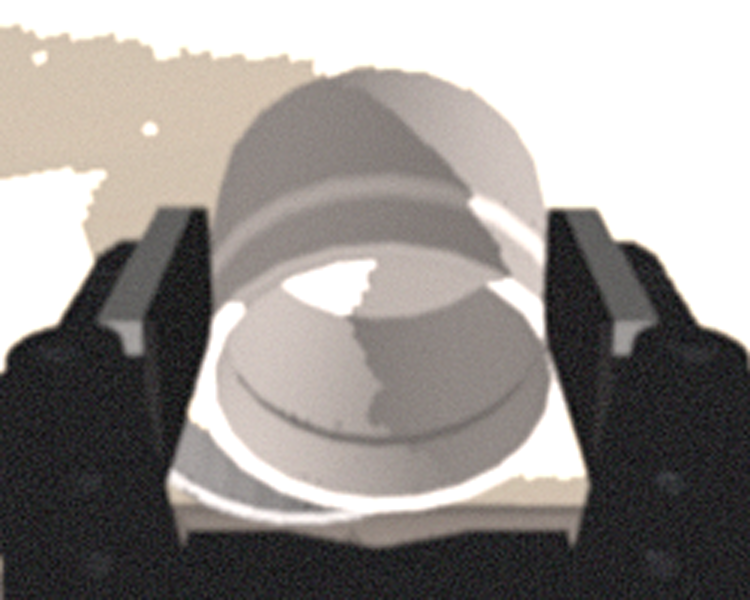

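```bash
python3 - <<'E'
from h import *
c=r.calibration("wrist");T=c['T_tool_cam'];K=c['mtx']
def pj(P):
    q=np.linalg.inv(T)@np.r_[P,1];q=K@q[:3];return q[:2]/q[2]
for y in (25,30,36):
  f=lambda a:pj([a[0],y,a[1]])-np.array([332.5,249.5])
  print(y,least_squares(f,[0,-10]).x)
for z in(0,-5,-13):print(z,pj([11,25,z]).round(),pj([-11,25,z]).round())
E
```

```text
25 [ 11.35642319 -46.21578443]
30 [ -0.28956039 -18.6959473 ]
36 [-14.26474069  14.32785725]
0 [319. 217.] [318. 254.]
-5 [320. 220.] [319. 258.]
-13 [322. 225.] [320. 264.]
```

```bash
python3 - <<'E'
from h import *
s=r.sense();S=cam("scene")
A=R.from_euler('xyz',s['tcp_rot']).as_matrix()
for y in(-25,-37):
  for x in (-11,11):
   for z in (-6,-46,-60):
    P=s['eef_pos']+A@np.array([x,y,z]);print((x,y,z),P.round(0),"scenecrop",((proj(S,P)[0]-[220,160])*4).round())
im=cv2.imread("pics/s3.png")[220:480,100:360];cv2.imwrite("pics/s3c.png",cv2.resize(im,None,fx=2.3,fy=2.3,interpolation=cv2.INTER_CUBIC))
E
```

```text
(-11, -25, -6) [ 420. -244.   39.] scenecrop [244. 423.]
(-11, -25, -46) [ 410. -243.   78.] scenecrop [230. 382.]
(-11, -25, -60) [ 407. -243.   91.] scenecrop [225. 367.]
(11, -25, -6) [ 399. -242.   33.] scenecrop [217. 439.]
(11, -25, -46) [ 389. -241.   72.] scenecrop [202. 398.]
(11, -25, -60) [ 386. -240.   86.] scenecrop [197. 384.]
(-11, -37, -6) [ 419. -256.   39.] scenecrop [252. 432.]
(-11, -37, -46) [ 409. -255.   78.] scenecrop [239. 391.]
(-11, -37, -60) [ 405. -255.   91.] scenecrop [234. 376.]
(11, -37, -6) [ 398. -254.   33.] scenecrop [225. 449.]
(11, -37, -46) [ 388. -252.   72.] scenecrop [211. 408.]
(11, -37, -60) [ 384. -252.   86.] scenecrop [206. 393.]
```

View pics/s3c.png

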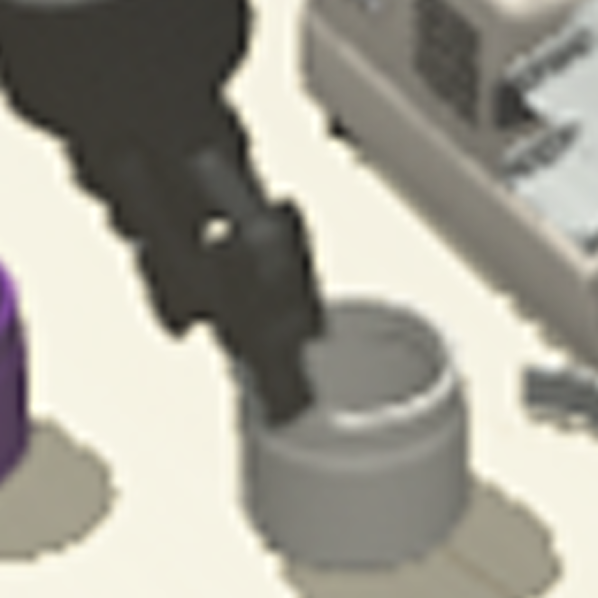

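Emit:
jog_arm(
  series=[
    [[1, 0, -3.9, 0, 0, 0, 5], [5, 0, -5.2, 0, 0, 0, 0], [5, 0, -5.2, 0, 0, 0, 0], [5, 0, -5.2, 0, 0, 0, 0], [5, 0, -5.2, 0, 0, 0, 0]],
  ],
)

```text
clock: 4.42
eef_pos: [354.2, -211.4, 67.8]
tcp_rot: [-3.141, 0.262, 3.02]
contact_force: [0.1, 0.5, -0.3]
opening: -0.001
```

```bash
python3 - <<'E'
from h import *
st();s=r.sense();A=R.from_euler('xyz',s['tcp_rot']).as_matrix();S=cam("scene");C=cam("wrist",s)
for P in [(0,0,0),(11,0,0),(0,0,-30)]:
  W=s['eef_pos']+A@np.array(P);print(P,"wrist",proj(C,W)[0].round(),"scene",proj(S,W)[0].round())
a=r.grab_frame("wrist")[:,:,::-1];b=r.grab_frame("scene")[160:290,200:340][:,:,::-1]
cv2.imwrite("pics/c4.png",np.hstack([cv2.resize(a[170:400,130:420],(380,301)),cv2.resize(b,(400,371))[:301]]))
cv2.imwrite("pics/w4.png",a)
cv2.imwrite("pics/s4.png",cv2.resize(b,None,fx=4,fy=4,interpolation=cv2.INTER_CUBIC))
E
```

```text
t 4.42 pos [ 354.2 -211.4   67.8] mill [-256.1  -54.7] F [ 0.1  0.5 -0.3] op -0.0 q [-0.66  0.12  2.36  0.31  0.46 -2.38]
(0, 0, 0) wrist [274. 236.] scene [254. 260.]
(11, 0, 0) wrist [274. 217.] scene [250. 263.]
(0, 0, -30) wrist [273. 258.] scene [251. 253.]
```

View pics/w4.png

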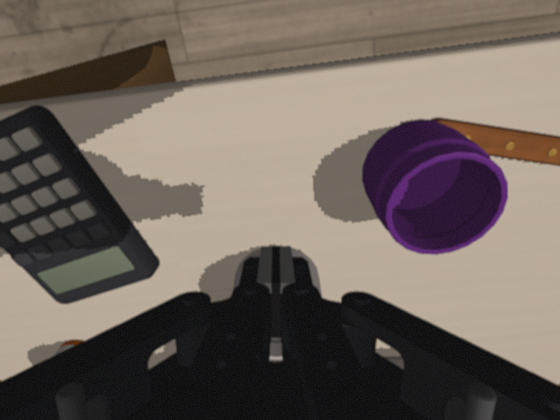

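View pics/s4.png

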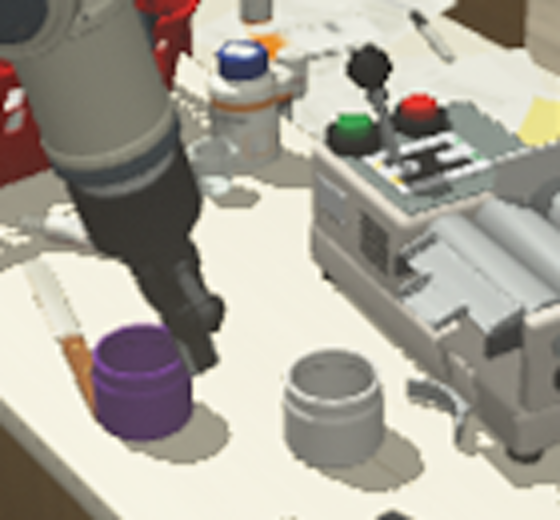

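```bash
python3 - <<'E'
from h import *
s=r.sense();A=R.from_euler('xyz',s['tcp_rot']).as_matrix();S=cam("scene");C=cam("wrist",s);
im=r.grab_frame("top");cv2.imwrite("pics/t4.png",cv2.resize(im[200:350,150:350][:,:,::-1],None,fx=4,fy=4,interpolation=cv2.INTER_CUBIC))
for a,b in [((260,247),(248,253.7)),((260,247),(249,254))]:
  P=tri([C,S],[a,b]);print(P,A.T@(P-s['eef_pos']),proj(C,P),proj(S,P))
b=cv2.imread("pics/w4.png")[220:380,190:360];cv2.imwrite("pics/w4c.png",cv2.resize(cv2.convertScaleAbs(b,alpha=2.5,beta=20),None,fx=4,fy=4,interpolation=cv2.INTER_CUBIC)[:600])
E
```

```text
[ 335.49962671 -214.92036745  100.92136922] [  8.68623395  -5.93033612 -36.75997336] [[259.96554715 246.70734949]] [[248.03136487 253.66044909]]
[ 337.8835215  -215.29942358   98.60218146] [  6.9560591   -6.01940229 -33.89574013] [[260.09484884 247.81319022]] [[248.91112279 254.11197139]]
```

View pics/w4c.png

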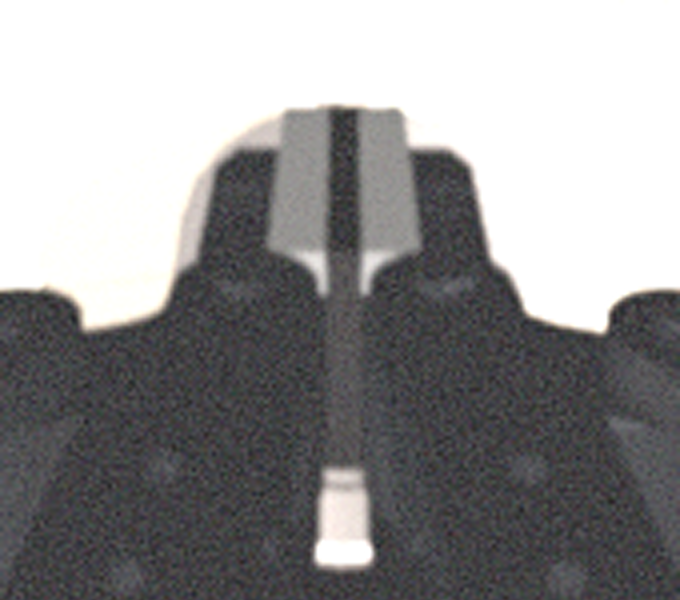

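View pics/t4.png

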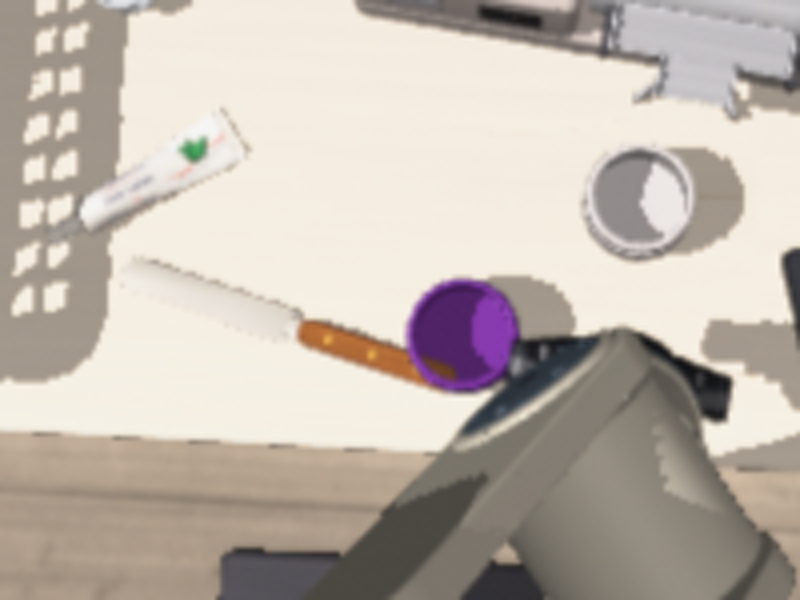

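```bash
python3 - <<'E'
from h import *
st();P=mill(PM,(-236,-53,2))[0];go(P,rot(15))
E
```

```text
t 4.58 pos [ 353.9 -211.1   67.6] mill [-256.4  -54.4] F [0.3 0.6 0. ] op 0.0 q [-0.66  0.12  2.36  0.31  0.46 -2.38]
shift cm [-0.27  0.14  6.87] turn [ 0. -0.  0.] z-axis [ 0.26 -0.03 -0.97]
```

Emit:
jog_arm(
  series=[
    [[-0.3, 0.1, 3, 0, 0, 0, 5], [-0.3, 0.1, 5, 0, 0, 0, 5], [-0.3, 0.1, 6.3, 0, 0, 0, 5], [-0.3, 0.1, 6.9, 0, 0, 0, 5], [-0.3, 0.1, 6.9, 0, 0, 0, 5]],
  ],
)

```text
clock: 5.2
eef_pos: [374.2, -212.4, 1.6]
tcp_rot: [3.141, 0.261, 3.02]
contact_force: [-0.2, 0.1, -0.4]
opening: 0.588
```

```bash
python3 - <<'E'
from h import *
st();s=r.sense();
b=r.grab_frame("scene")[190:300,200:340][:,:,::-1]
cv2.imwrite("pics/s5.png",cv2.resize(b,None,fx=5,fy=5,interpolation=cv2.INTER_CUBIC))
A=R.from_euler('xyz',s['tcp_rot']).as_matrix();S=cam("scene")
for z in(0,-10,-36,-45):
  W=s['eef_pos']+A@np.array([0,-33,z]);print(z,W.round(),((proj(S,W)[0]-[200,190])*5).round())
E
```

```text
t 5.2 pos [ 374.2 -212.4    1.6] mill [-236.1  -53.2] F [-0.2  0.1 -0.4] op 0.59 q [-0.63  0.31  2.37  0.5   0.27 -2.55]
0 [ 370. -245.    2.] [332. 469.]
-10 [ 368. -245.   11.] [328. 456.]
-36 [ 361. -244.   36.] [315. 424.]
-45 [ 359. -244.   45.] [311. 413.]
```

View pics/s5.png

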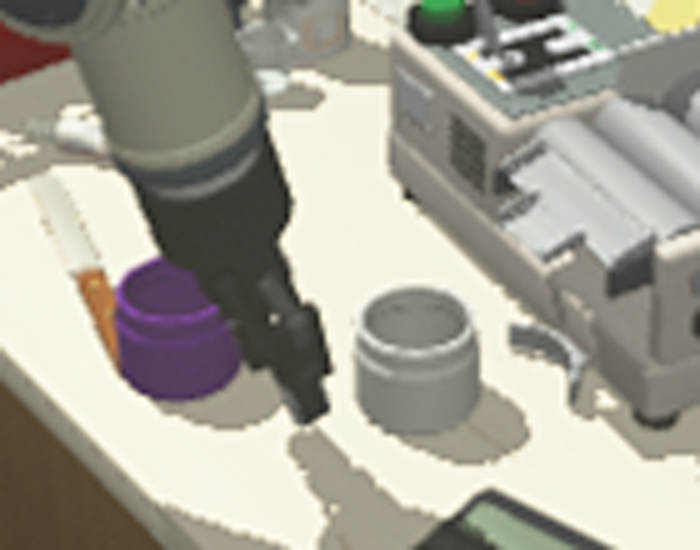

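The fingertips are at crop px (312,418), about 40 mm short of the reported TCP along the tool axis (tip z about 41), so I'll go lower to push.

Emit:
jog_arm(
  series=[
    [[0.3, 0, 1.2, 0, 0, 0, 5], [-1.5, 0, 1.6, 0, 0, 0, 5], [-3.2, 0.1, 2.1, 0, 0, 0, 5], [-3.7, 0.1, 2.25, 0, 0, 0, 5], [-3.7, 0.1, 2.25, 0, 0, 0, 5]],
  ],
)

```text
clock: 5.88
eef_pos: [415.6, -216.6, -9.9]
tcp_rot: [-3.141, 0.262, 3.021]
contact_force: [-0.1, -0.2, -0.0]
opening: 0.584
```

```bash
python3 - <<'E'
from h import *
st();s=r.sense();
b=r.grab_frame("scene")[190:300,200:340][:,:,::-1]
cv2.imwrite("pics/s6.png",cv2.resize(b,None,fx=5,fy=5,interpolation=cv2.INTER_CUBIC))
cv2.imwrite("pics/w6.png",r.grab_frame("wrist")[:,:,::-1])
E
```

```text
t 5.88 pos [ 415.6 -216.6   -9.9] mill [-194.5  -52.4] F [-0.1 -0.2 -0. ] op 0.58 q [-0.58  0.37  2.3   0.46  0.26 -2.46]
```

View pics/s6.png

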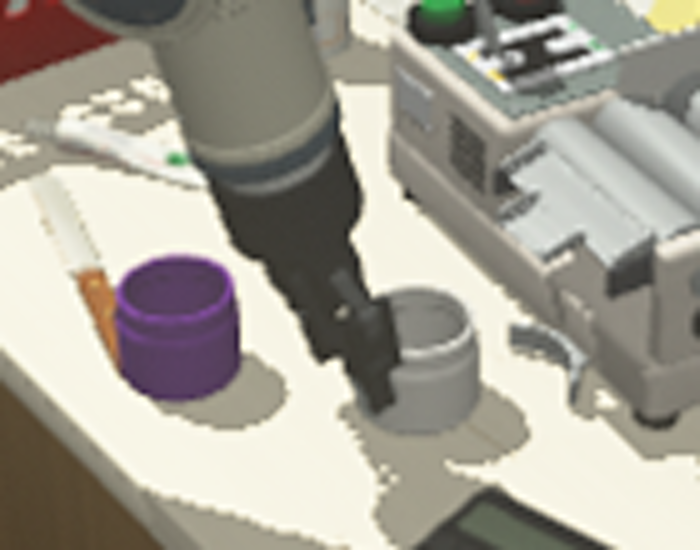

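View pics/w6.png

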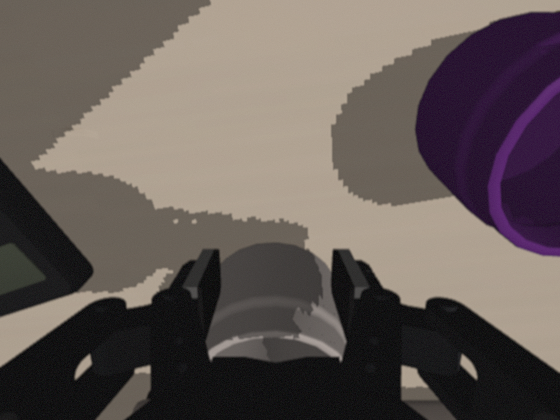

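Emit:
jog_arm(
  series=[
    [[-0.6, -0.1, 0.16, 0, 0, 0, 5], [-1.3, -0.45, 0.35, 0, 0, 0, 5], [-2.0, -0.85, 0.54, 0, 0, 0, 5], [-2.7, -1.25, 0.73, 0, 0, 0, 5], [-3.2, -1.6, 0.86, 0, 0, 0, 5]],
  ],
)

```text
clock: 6.6
eef_pos: [447.1, -237.0, -10.3]
tcp_rot: [-3.142, 0.262, 3.02]
contact_force: [-1.3, 1.6, -0.8]
opening: 0.586
```

```bash
python3 - <<'E'
from h import *
st();s=r.sense();
b=r.grab_frame("scene")[190:300,200:340][:,:,::-1]
cv2.imwrite("pics/s7.png",cv2.resize(b,None,fx=5,fy=5,interpolation=cv2.INTER_CUBIC))
cv2.imwrite("pics/w7.png",r.grab_frame("wrist")[:,:,::-1])
E
```

```text
t 6.6 pos [ 447.1 -237.   -10.3] mill [-160.7  -68.8] F [-1.3  1.6 -0.8] op 0.59 q [-0.58  0.41  2.22  0.4   0.3  -2.4 ]
```

View pics/s7.png

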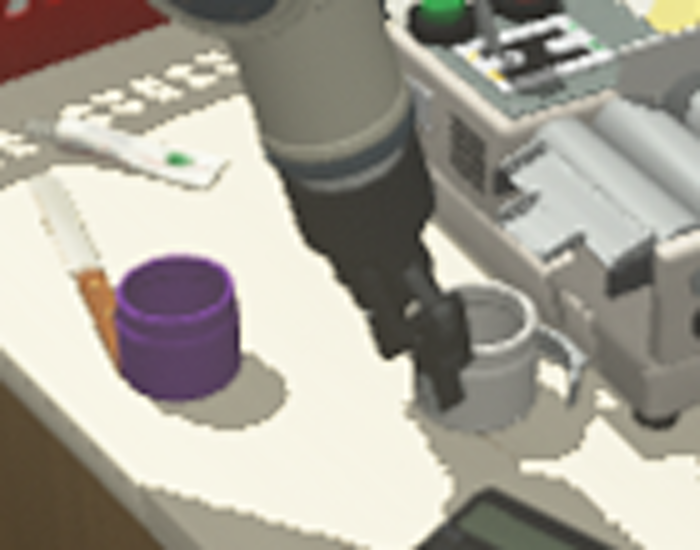

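View pics/w7.png

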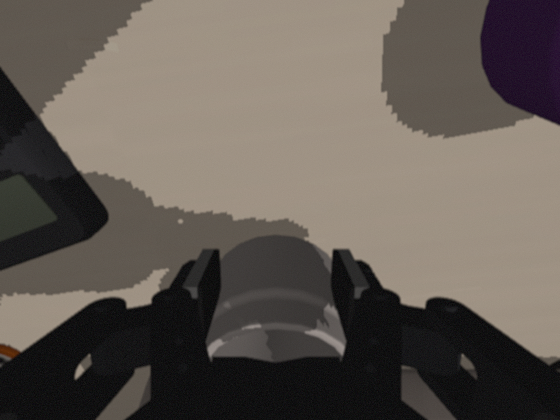

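Emit:
jog_arm(
  series=[
    [[-0.5, -0.3, 0.13, 0, 0, 0, 5], [-0.9, -0.5, 0.24, 0, 0, 0, 5], [-1.2, -0.6, 0.32, 0, 0, 0, 5], [-1.35, -0.6, 0.36, 0, 0, 0, 5]],
  ],
)

```text
clock: 7.2
eef_pos: [459.9, -244.3, -10.2]
tcp_rot: [-3.142, 0.262, 3.02]
contact_force: [0.1, 0.0, 0.2]
opening: 0.588
```

```bash
python3 - <<'E'
from h import *
st();s=r.sense();
b=r.grab_frame("scene")[190:300,200:340][:,:,::-1]
cv2.imwrite("pics/s8.png",cv2.resize(b,None,fx=5,fy=5,interpolation=cv2.INTER_CUBIC))
b=r.grab_frame("top")[190:270,260:380][:,:,::-1]
cv2.imwrite("pics/t8.png",cv2.resize(b,None,fx=6,fy=6,interpolation=cv2.INTER_CUBIC))
E
```

```text
t 7.2 pos [ 459.9 -244.3  -10.2] mill [-147.2  -74.5] F [0.1 0.  0.2] op 0.59 q [-0.57  0.42  2.19  0.38  0.31 -2.37]
```

View pics/s8.png

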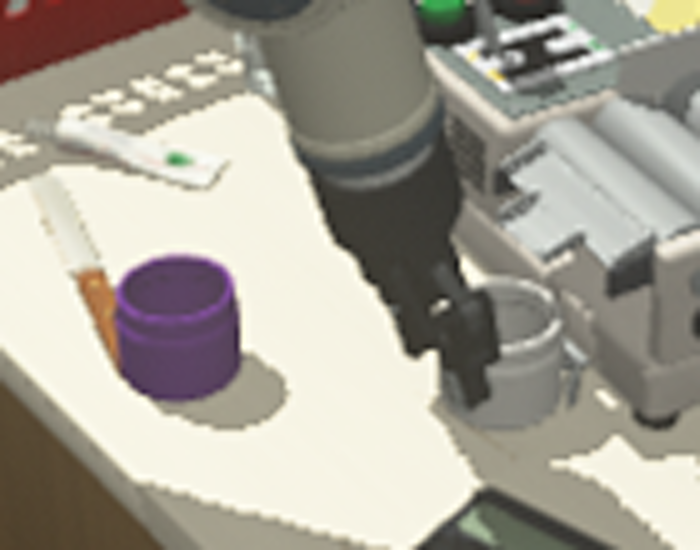

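View pics/t8.png

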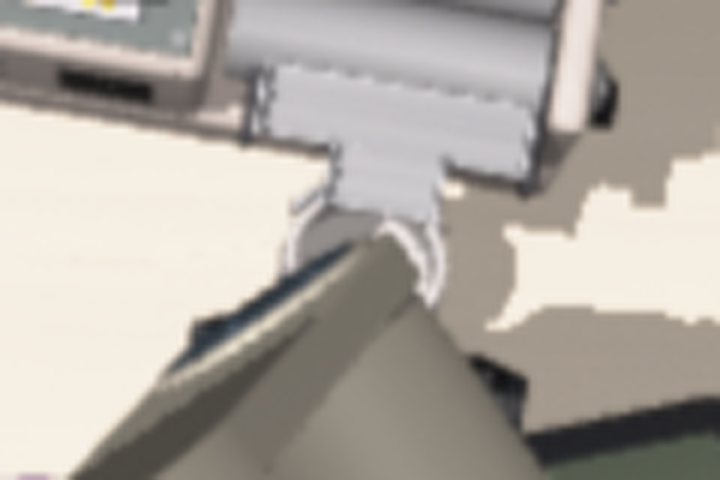

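Emit:
jog_arm(
  series=[
    [[-0.2, 0, 0.05, 0, 0, 0, 5], [-0.4, 0, 0.11, 0, 0, 0, 5]],
  ],
)

```text
clock: 7.55
eef_pos: [463.8, -244.6, -10.3]
tcp_rot: [3.142, 0.262, 3.02]
contact_force: [-0.3, 0.5, -0.4]
opening: 0.583
```

Emit:
jog_arm(
  series=[
    [[-0.15, 0, 0.04, 0, 0, 0, 5], [-0.15, 0, 0.04, 0, 0, 0, 5]],
  ],
)

```text
clock: 7.8
eef_pos: [465.3, -244.8, -10.3]
tcp_rot: [3.141, 0.262, 3.02]
contact_force: [0.1, 0.7, 0.6]
opening: 0.584
```

Emit:
jog_arm(
  series=[
    [[-0.15, 0, 0.04, 0, 0, 0, 5], [-0.15, 0, 0.04, 0, 0, 0, 5]],
  ],
)

```text
clock: 8.05
eef_pos: [466.0, -244.5, -10.6]
tcp_rot: [3.141, 0.26, 3.02]
contact_force: [-5.8, 0.1, 3.5]
opening: 0.583
```

Emit:
jog_arm(
  series=[
    [[0.2, 0, -0.05, 0, 0, 0, 5], [1.5, 0, -0.4, 0, 0, 0, 5], [5, 0, -3, 0, 0, 0, 5], [7, 0, -8, 0, 0, 0, 5], [7, 0, -14, 0, 0, 0, 0]],
  ],
)

```text
clock: 8.68
eef_pos: [361.4, -231.5, 106.8]
tcp_rot: [3.14, 0.259, 3.019]
contact_force: [2.2, -0.7, 1.3]
opening: 0.384
```

Emit:
jog_arm(
  series=[
    [[0, 5, -6, 0, 7, 0, 0], [0, 10, -10, 0, 15, 0, 0], [0, 14, -14, 0, 15, 0, 0], [0, 14, -14, 0, 15, 0, 0]],
  ],
)

```text
clock: 9.18
eef_pos: [346.3, -87.6, 244.7]
tcp_rot: [-3.141, 0.005, 3.023]
contact_force: [-0.3, -0.1, -1.1]
opening: -0.002
```

```bash
python3 - <<'E'
from h import *
st();s=r.sense();
b=r.grab_frame("scene")[160:290,220:390][:,:,::-1]
cv2.imwrite("pics/s9.png",cv2.resize(b,None,fx=4,fy=4,interpolation=cv2.INTER_CUBIC))
b=r.grab_frame("top")[125:275,220:380][:,:,::-1]
cv2.imwrite("pics/t9.png",cv2.resize(b,None,fx=4,fy=4,interpolation=cv2.INTER_CUBIC))
cv2.imwrite("pics/w9.png",r.grab_frame("wrist")[:,:,::-1])
E
```

```text
t 9.18 pos [346.3 -87.6 244.7] mill [-279.    67.3] F [-0.3 -0.1 -1.1] op -0.0 q [-0.25 -0.15  2.09  0.    1.2  -1.71]
```

View pics/s9.png

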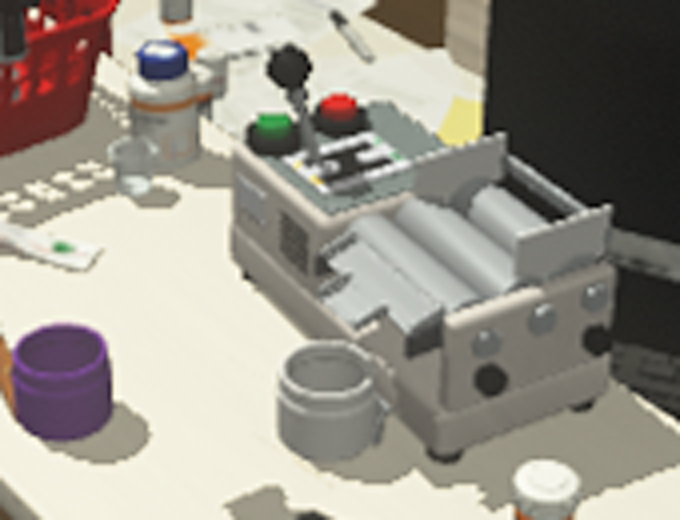

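View pics/t9.png

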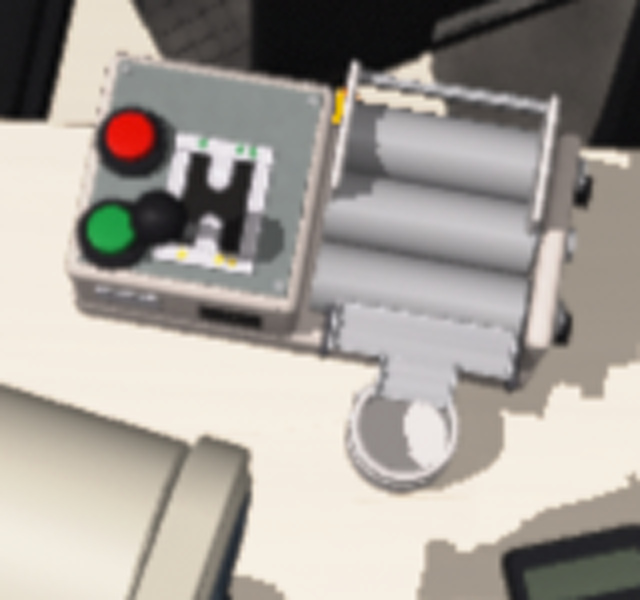

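View pics/w9.png

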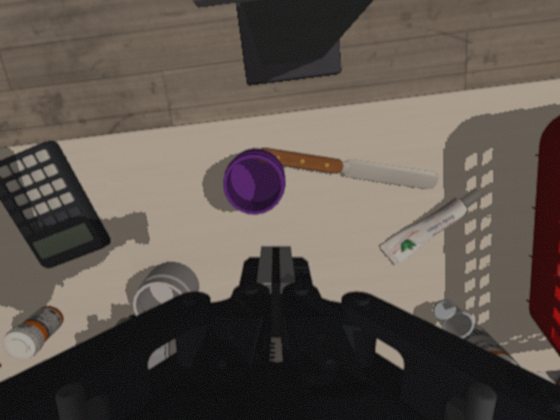

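```bash
python3 - <<'E'
from h import *
t=cam("top");S=cam("scene")
tc=lambda u,v:(220+u/4-.375,125+v/4-.375)
sc=lambda u,v:(220+u/4-.375,160+v/4-.375)
P=atz(t,tc(403,431),58);print(P,inv(P)); P=atz(t,tc(359,501),58);print("orig top",inv(P))
P=atz(S,sc(327,371),58);print(P,inv(P)); P=atz(S,sc(253,372),58);print(inv(P))
print("lip",inv(atz(t,tc(419,399),100)), proj(t,mill(PM,(-108,-75,100)))[0]*4-[880,500])
st();K=tri([t,S],[tc(159,216),sc(289,66)]);print("knob",K,inv(K))
E
```

```text
[ 485.16969551 -245.98336996   58.        ] [-121.85514936  -73.11736034]
orig top [-170.60288991  -52.842422  ]
[ 487.13519792 -250.72450126   58.        ] [-119.32861198  -77.58481315]
[-164.23289872  -52.32053085]
lip [-108.43439087  -77.75972401] [413.15412589 396.05409511]
t 9.32 pos [344.9 -89.2 241.9] mill [-280.1   65.5] F [-0.1 -0.6  0.1] op -0.0 q [-0.26 -0.15  2.09 -0.    1.19 -1.71]
knob [575.62931919 -93.55833381 205.12320334] [-50.56896319  89.16207404]
```

```bash
python3 - <<'E'
from h import *
go(mill(PM,(-165,-75,260))[0],rot())
E
```

```text
shift cm [-11.49 -14.07  -1.79] turn [-0.   0.1  0.1] z-axis [ 0.  0. -1.]
```

Emit:
jog_arm(
  series=[
    [[-4, -5, -1.8, 0, 0, 0, 0], [-8, -10, -1.8, 0, 0, 0, 0], [-11.5, -14, -1.8, 0, 0, 0, 0], [-11.5, -14, -1.8, 0, 0, 0, 0], [-11.5, -14, -1.8, 0, 0, 0, 0]],
  ],
)

```text
clock: 9.95
eef_pos: [440.5, -242.6, 258.0]
tcp_rot: [3.14, -0.004, 3.018]
contact_force: [-0.3, 0.1, -0.1]
opening: -0.003
```

```bash
python3 - <<'E'
from h import *
st();s=r.sense();im=r.grab_frame("wrist")[:,:,::-1];cv2.imwrite("pics/w10.png",im)
cv2.imwrite("pics/w10c.png",cv2.resize(cv2.convertScaleAbs(im[130:290,180:380],alpha=1.6),None,fx=3.7,fy=3.7,interpolation=cv2.INTER_CUBIC))
E
```

```text
t 9.95 pos [ 440.5 -242.6  258. ] mill [-166.6  -75.2] F [-0.3  0.1 -0.1] op -0.0 q [-0.51  0.1   1.81  0.    1.23 -1.95]
```

View pics/w10c.png

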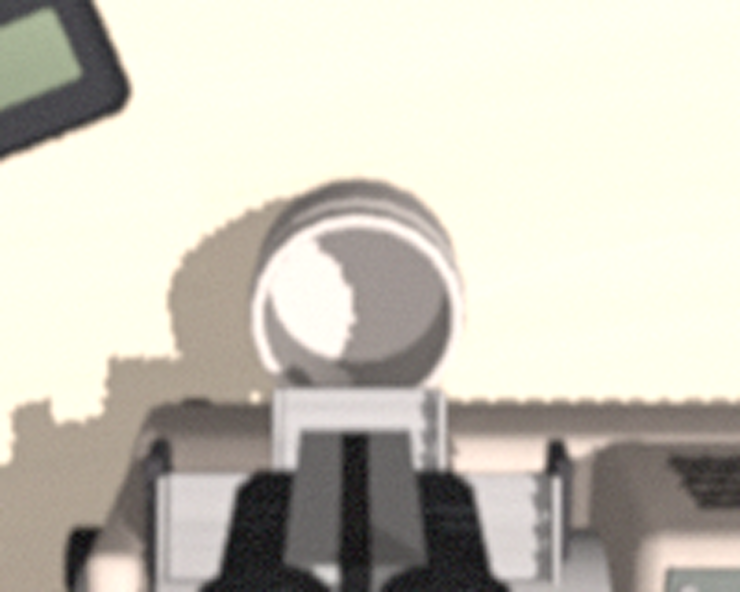

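```bash
python3 - <<'E'
from h import *
s=r.sense();C=cam("wrist",s)
c=lambda u,v:(180+u/3.7-.36,130+v/3.7-.36)
for n,uv,z in [("rim near",c(358,214),58),("rimL",c(252,310),58),("rimR",c(465,310),58),("lip",c(359,390),100),("jar base near",c(360,180),0)]:
    P=atz(C,uv,z);print(n,inv(P).round(1))
E
```

```text
rim near [-150.5  -72.4]
rimL [-119.4 -106. ]
rimR [-119.4  -38.6]
lip [-108.1  -72.3]
jar base near [-150.1  -71.5]
```

```bash
python3 - <<'E'
from h import *
go(mill(PM,(-110,90,240))[0],rot())
E
```

```text
shift cm [-5.65 16.47  1.86] turn [ 0.1 -0.1 -0. ] z-axis [ 0.  0. -1.]
```

Emit:
jog_arm(
  series=[
    [[0, 5.5, 0, 0, 0, 0, 0], [-2, 11, 0, 0, 0, 0, 0], [-5.6, 16.5, 0, 0, 0, 0, 0], [-5.6, 16.5, 4, 0, 0, 0, 0], [-5.6, 16.5, 10, 0, 0, 0, 0]],
  ],
)

```text
clock: 10.62
eef_pos: [518.8, -83.7, 160.5]
tcp_rot: [-3.141, 0.005, 3.023]
contact_force: [1.1, 0.1, -0.2]
opening: -0.001
```

```bash
cat > look.py <<'E'
from h import *
import sys
n=sys.argv[1]
st();s=r.sense();
b=r.grab_frame("scene")[150:250,240:400][:,:,::-1]
b=cv2.resize(b,None,fx=4,fy=4,interpolation=cv2.INTER_CUBIC)
a=r.grab_frame("top")[125:205,220:320][:,:,::-1]
a=cv2.resize(a,None,fx=4,fy=4,interpolation=cv2.INTER_CUBIC)
# scene on the left enlarged 4x from (240,150); top below not stacked: saved apart
cv2.imwrite(f"pics/s{n}.png",b);cv2.imwrite(f"pics/t{n}.png",a)
go(mill(PM,(-78,90,159))[0],rot())
E
python3 look.py 11
```

```text
t 10.62 pos [518.8 -83.7 160.5] mill [-108.2   92.1] F [ 1.1  0.1 -0.2] op -0.0 q [-0.16  0.24  1.88 -0.    1.02 -1.62]
shift cm [-3.66 -0.16 -0.43] turn [ 0.  -0.6  0.1] z-axis [ 0.  0. -1.]
```

View pics/s11.png

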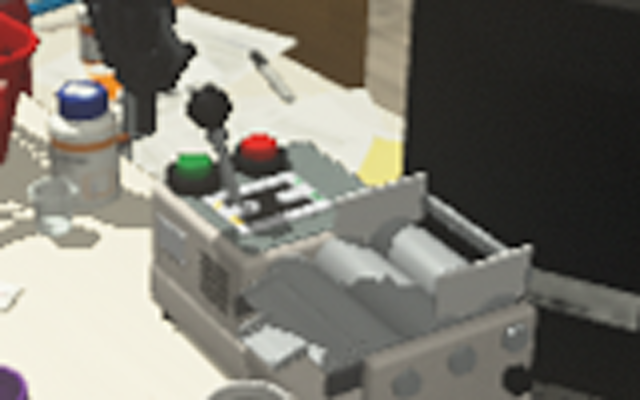

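View pics/t11.png

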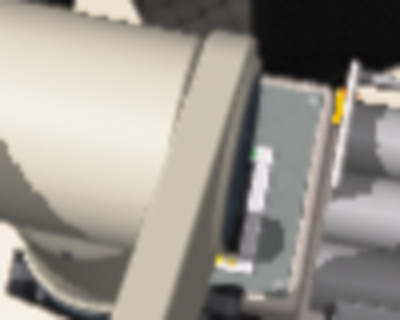

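Emit:
jog_arm(
  series=[
    [[-2.2, -0.1, 0, 0, 0, 0, 0], [-3.2, -0.1, 0, 0, 0, 0, 0], [-4, -0.1, 0, 0, 0, 0, 0], [-4.6, -0.1, 0, 0, 0, 0, 0], [-5, -0.1, 0, 0, 0, 0, 0]],
  ],
)

```text
clock: 11.35
eef_pos: [567.1, -92.1, 160.3]
tcp_rot: [3.142, -0.0, 3.02]
contact_force: [-1.7, -0.1, 0.7]
opening: -0.0
```

```bash
python3 look.py 12
```

```text
t 11.35 pos [567.1 -92.1 160.3] mill [-59.3  89.6] F [-1.7 -0.1  0.7] op -0.0 q [-0.16  0.31  1.78 -0.    1.05 -1.61]
shift cm [1.89 0.04 0.12] turn [-0.  0.  0.] z-axis [ 0.  0. -1.]
```

View pics/s12.png

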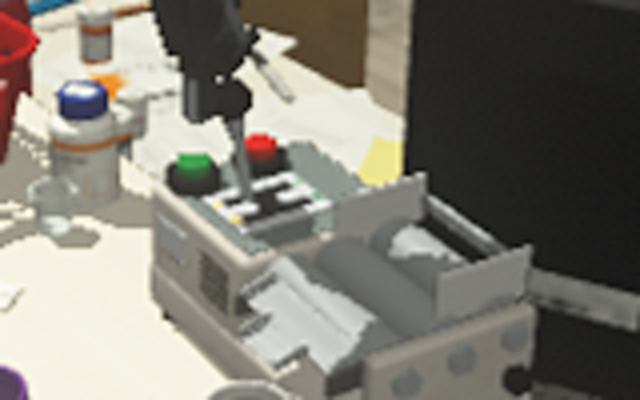

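Emit:
jog_arm(
  series=[
    [[-0.8, 0, 0, 0, 0, 0, 0], [-1.5, 0, 0, 0, 0, 0, 0], [-1.8, 0, 0, 0, 0, 0, 0], [-1.8, 0, 0, 0, 0, 0, 0]],
  ],
)

```text
clock: 11.95
eef_pos: [585.2, -94.3, 160.0]
tcp_rot: [-3.142, 0.0, 3.02]
contact_force: [-0.6, -0.9, -0.6]
opening: -0.0
```

```bash
python3 look.py 13; python3 - <<'E'
from h import *
S=cam("scene")
b=cv2.imread("pics/s13.png")[40:240,120:360];cv2.imwrite("pics/s13c.png",cv2.resize(b,None,fx=3,fy=3,interpolation=cv2.INTER_CUBIC))
for uv,z in [((210,105),205),((233,98),208)]:
  P=atz(S,(240+uv[0]/4-.4,150+uv[1]/4-.4),z);print(P,inv(P))
E
```

```text
t 11.95 pos [585.2 -94.3 160. ] mill [-41.   89.6] F [-0.6 -0.9 -0.6] op -0.0 q [-0.16  0.34  1.74 -0.    1.06 -1.61]
shift cm [3.68 0.04 0.1 ] turn [-0.  0.  0.] z-axis [ 0.  0. -1.]
[577.82973536 -92.43113103 205.        ] [-48.52166419  90.54806979]
[594.65406759 -98.56195289 208.        ] [-31.07748932  86.50506409]
```

View pics/s13c.png

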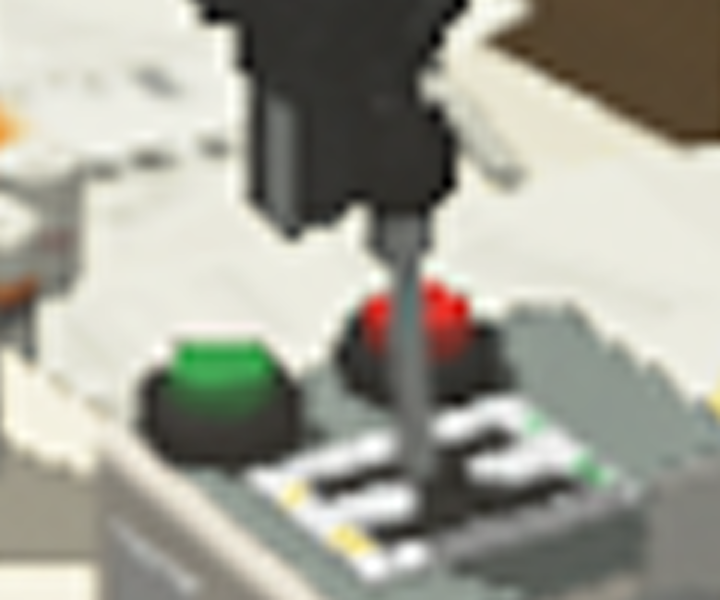

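```bash
python3 - <<'E'
from h import *
S=cam("scene")
for uv,z in [((255,92),209)]:
  P=atz(S,(240+uv[0]/4-.4,150+uv[1]/4-.4),z);print(P,inv(P))
print("gate ctr in s13c", [((proj(S,mill(PM,(-12+a,65+b,124)))[0]-[240,150])*4-[120,40])*3 for a,b in((0,0),(0,14),(0,-14),(30,14),(-30,14))])
go(mill(PM,(-80,89.6,160))[0],rot()); go(mill(PM,(-14,125,250))[0],rot())
E
```

```text
[ 612.50521881 -102.42101704  209.        ] [-12.88988109  84.84166911]
gate ctr in s13c [array([440.02341213, 481.9845141 ]), array([410.39814015, 458.63255941]), array([470.09481172, 505.68812638]), array([508.90849981, 429.13518439]), array([310.10815744, 488.66281451])]
shift cm [ 3.88  0.   -0.  ] turn [-0.  0.  0.] z-axis [ 0.  0. -1.]
shift cm [-2.73  3.54 -9.  ] turn [-0.  0.  0.] z-axis [ 0.  0. -1.]
```

Emit:
jog_arm(
  series=[
    [[1, 0, 0, 0, 0, 0, 0], [2, 0.5, -4.5, 0, 0, 0, 0], [0, 3, -8.5, 0, 0, 0, 0], [-2.8, 5.2, -8.5, 0, 0, 0, 0], [-2.8, 5.2, -7, 0, 0, 0, 0]],
  ],
)

```text
clock: 12.68
eef_pos: [620.8, -44.9, 231.2]
tcp_rot: [3.141, 0.004, 3.022]
contact_force: [-1.6, -0.1, -0.9]
opening: -0.001
```

```bash
python3 - <<'E'
from h import *
st();go(mill(PM,(-13,142,160))[0],rot()); go(mill(PM,(-13,120,160))[0],rot())
E
```

```text
t 12.68 pos [620.8 -44.9 231.2] mill [-11.6 142.9] F [-1.6 -0.1 -0.9] op -0.0 q [-0.07  0.32  1.6   0.    1.22 -1.53]
shift cm [ 0.17 -0.09  7.12] turn [0.  0.2 0.1] z-axis [ 0.  0. -1.]
shift cm [ 0.17 -2.29  7.12] turn [0.  0.2 0.1] z-axis [ 0.  0. -1.]
```

Emit:
jog_arm(
  series=[
    [[0.1, 0, 4, 0, 0, 0, 0], [0.1, 0, 7.1, 0, 0, 0, 0], [0.1, -1.2, 7.1, 0, 0, 0, 0], [0.1, -2.2, 7.1, 0, 0, 0, 0], [0.1, -2.2, 7.1, 0, 0, 0, 0]],
  ],
)

```text
clock: 13.3
eef_pos: [615.8, -69.0, 160.5]
tcp_rot: [-3.142, 0.002, 3.019]
contact_force: [0.7, -0.3, 0.2]
opening: -0.004
```

```bash
python3 look.py 14; python3 - <<'E'
import cv2
b=cv2.imread("pics/s14.png")[0:200,120:360];cv2.imwrite("pics/s14c.png",cv2.resize(b,None,fx=3,fy=3,interpolation=cv2.INTER_CUBIC))
E
```

```text
t 13.3 pos [615.8 -69.  160.5] mill [-13.7 118.4] F [ 0.7 -0.3  0.2] op -0.0 q [-0.11  0.38  1.68 -0.    1.08 -1.56]
shift cm [ 6.44 -2.92  0.12] turn [ 0.   0.1 -0. ] z-axis [ 0.  0. -1.]
```

View pics/s14c.png

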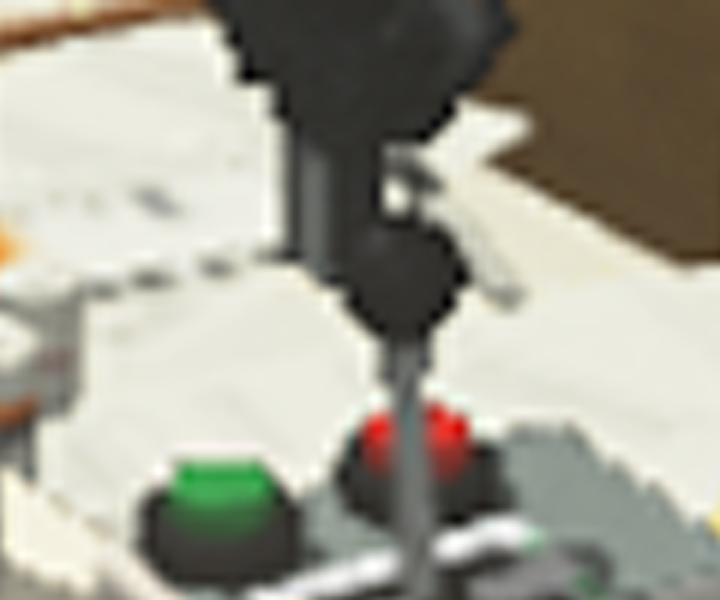

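Emit:
jog_arm(
  series=[
    [[0, -0.8, 0, 0, 0, 0, 0], [0, -1.5, 0, 0, 0, 0, 0], [0, -2.2, 0, 0, 0, 0, 0], [0, -2.8, 0, 0, 0, 0, 0], [0, -2.8, 0, 0, 0, 0, 0]],
  ],
)

```text
clock: 14.02
eef_pos: [611.9, -96.1, 159.0]
tcp_rot: [-3.141, -0.0, 3.02]
contact_force: [-0.2, -0.4, 1.0]
opening: 0.004
```

```bash
python3 look.py 15; python3 - <<'E'
import cv2
b=cv2.imread("pics/s15.png")[40:240,120:360];cv2.imwrite("pics/s15c.png",cv2.resize(b,None,fx=3,fy=3,interpolation=cv2.INTER_CUBIC))
E
```

```text
t 14.03 pos [611.9 -96.1 159. ] mill [-14.3  91. ] F [-0.2 -0.4  1. ] op 0.0 q [-0.16  0.38  1.68 -0.    1.08 -1.61]
shift cm [ 6.36 -0.14 -0.  ] turn [-0. -0.  0.] z-axis [ 0.  0. -1.]
```

View pics/s15c.png

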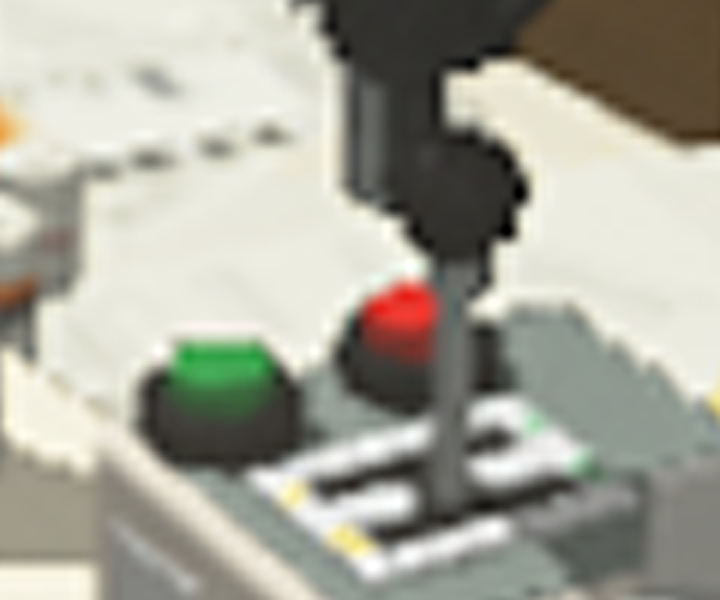

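Emit:
jog_arm(
  series=[
    [[0, -0.8, 0, 0, 0, 0, 0], [0, -1.5, 0, 0, 0, 0, 0], [0, -2.1, 0, 0, 0, 0, 0], [0, -2.5, 0, 0, 0, 0, 0], [0, -2.5, 0, 0, 0, 0, 0]],
  ],
)

```text
clock: 14.75
eef_pos: [608.7, -120.7, 158.9]
tcp_rot: [-3.142, -0.0, 3.02]
contact_force: [-0.4, 0.6, -0.7]
opening: 0.003
```

```bash
python3 look.py 16; python3 - <<'E'
import cv2
b=cv2.imread("pics/s16.png")[40:240,120:360];cv2.imwrite("pics/s16c.png",cv2.resize(b,None,fx=3,fy=3,interpolation=cv2.INTER_CUBIC))
E
```

```text
t 14.75 pos [ 608.7 -120.7  158.9] mill [-14.4  66.2] F [-0.4  0.6 -0.7] op 0.0 q [-0.2   0.38  1.68 -0.    1.08 -1.65]
shift cm [6.37 2.35 0.01] turn [-0. -0.  0.] z-axis [ 0.  0. -1.]
```

View pics/s16c.png

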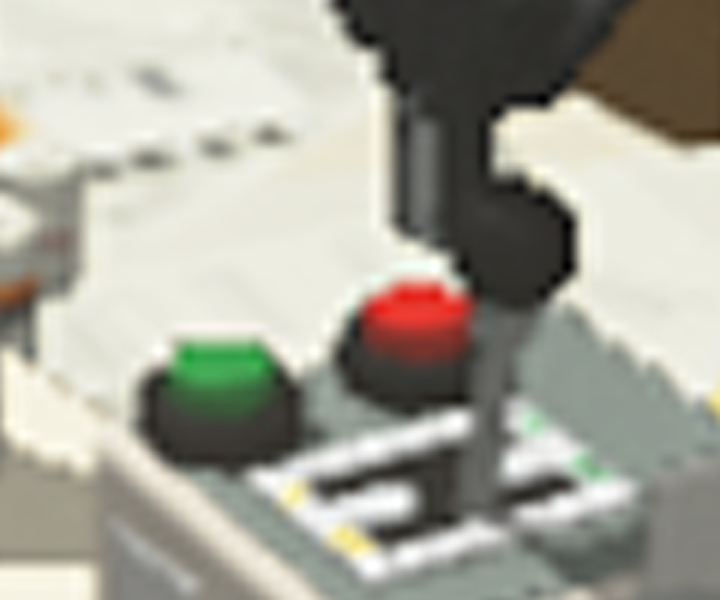

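Emit:
jog_arm(
  series=[
    [[0, -0.3, 0, 0, 0, 0, 0], [0, -0.4, 0, 0, 0, 0, 0], [0, -0.4, 0, 0, 0, 0, 0]],
  ],
)

```text
clock: 15.22
eef_pos: [608.4, -124.0, 159.0]
tcp_rot: [3.141, -0.0, 3.02]
contact_force: [-0.1, 3.4, -1.4]
opening: 0.001
```

```bash
python3 - <<'E'
from h import *
S=cam("scene");P=atz(S,(240+291.7/4-.4,150+120/4-.4),208);print(P,inv(P)); st()
go(mill(PM,(-70,40,250))[0],rot()); go(mill(PM,(-70,40,160))[0],rot())
E
```

```text
[ 605.8614806  -152.49904305  208.        ] [-13.40501741  34.32748712]
t 15.22 pos [ 608.4 -124.   159. ] mill [-14.3  62.9] F [-0.1  3.4 -1.4] op 0.0 q [-0.2   0.38  1.68  0.    1.08 -1.65]
shift cm [ 5.57 -2.29 -9.1 ] turn [ 0. -0.  0.] z-axis [ 0.  0. -1.]
shift cm [ 5.57 -2.29 -0.1 ] turn [ 0. -0.  0.] z-axis [ 0.  0. -1.]
```

Emit:
jog_arm(
  series=[
    [[0, 1, 0, 0, 0, 0, 0], [0, 1.5, -5, 0, 0, 0, 0], [2, 0, -8.5, 0, 0, 0, 0], [5.6, -2.5, -8.5, 0, 0, 0, 0], [5.6, -2.5, -6, 0, 0, 0, 0]],
  ],
)

```text
clock: 15.85
eef_pos: [549.6, -143.6, 221.6]
tcp_rot: [-3.14, 0.005, 3.019]
contact_force: [0.7, 0.1, 0.6]
opening: -0.0
```

```bash
python3 - <<'E'
from h import *
st();go(mill(PM,(-65,38,159))[0],rot())
E
```

```text
t 15.85 pos [ 549.6 -143.6  221.6] mill [-70.4  36.4] F [0.7 0.1 0.6] op -0.0 q [-0.26  0.24  1.73 -0.    1.17 -1.71]
shift cm [-0.51  0.17  6.26] turn [-0.1  0.3 -0. ] z-axis [ 0.  0. -1.]
```

Emit:
jog_arm(
  series=[
    [[-0.3, 0.2, 3.5, 0, 0, 0, 0], [-0.3, 0.2, 6.2, 0, 0, 0, 0], [-2, 0.2, 6.3, 0, 0, 0, 0], [-3, 0.2, 6.3, 0, 0, 0, 0], [-3.8, 0.2, 6.3, 0, 0, 0, 0]],
  ],
)

```text
clock: 16.48
eef_pos: [589.5, -145.2, 157.4]
tcp_rot: [-3.141, 0.002, 3.021]
contact_force: [-1.0, 0.5, 0.6]
opening: 0.007
```

Emit:
jog_arm(
  series=[
    [[-0.8, 0, 0, 0, 0, 0, 0], [-1.5, 0, 0.1, 0, 0, 0, 0], [-2.2, 0, 0.2, 0, 0, 0, 0], [-2.6, 0, 0.2, 0, 0, 0, 0]],
  ],
)

```text
clock: 16.98
eef_pos: [613.8, -148.1, 153.9]
tcp_rot: [3.142, -0.0, 3.02]
contact_force: [-1.1, -0.4, -0.1]
opening: -0.001
```

```bash
python3 look.py 17; python3 - <<'E'
import cv2
b=cv2.imread("pics/s17.png")[40:240,120:360];cv2.imwrite("pics/s17c.png",cv2.resize(b,None,fx=3,fy=3,interpolation=cv2.INTER_CUBIC))
E
```

```text
t 16.98 pos [ 613.8 -148.1  153.9] mill [-6.  39.7] F [-1.1 -0.4 -0.1] op -0.0 q [-0.24  0.4   1.66  0.    1.08 -1.69]
shift cm [ 7.19  5.04 -0.52] turn [ 0. -0.  0.] z-axis [ 0.  0. -1.]
```

View pics/s17c.png

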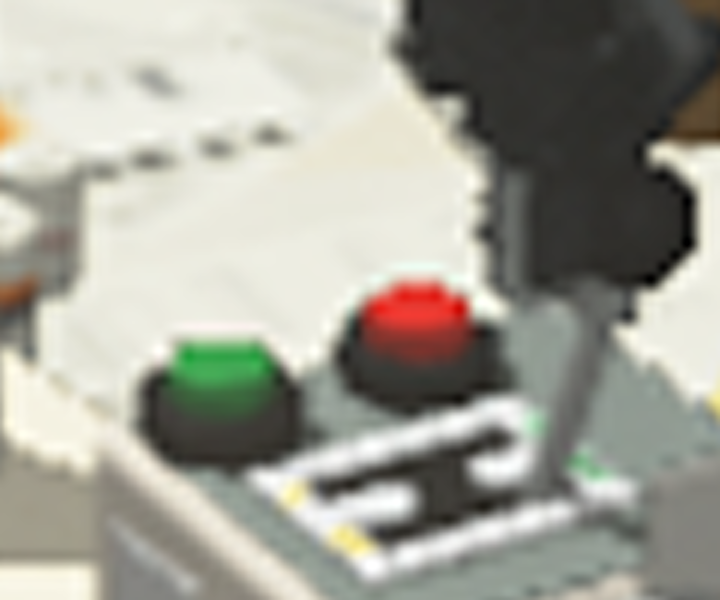

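Emit:
jog_arm(
  series=[
    [[-0.5, 0, 0, 0, 0, 0, 0], [-0.9, 0, 0, 0, 0, 0, 0], [-1.0, 0, 0, 0, 0, 0, 0]],
  ],
)

```text
clock: 17.45
eef_pos: [623.7, -149.3, 154.0]
tcp_rot: [3.142, -0.0, 3.02]
contact_force: [-1.1, 0.9, -1.0]
opening: 0.001
```

Emit:
jog_arm(
  series=[
    [[-0.2, 0, 0, 0, 0, 0, 0], [-0.2, 0, 0, 0, 0, 0, 0]],
  ],
)

```text
clock: 17.7
eef_pos: [625.6, -149.5, 154.1]
tcp_rot: [3.142, 0.0, 3.02]
contact_force: [-1.2, 1.3, -0.5]
opening: -0.001
```

Emit:
jog_arm(
  series=[
    [[-0.15, 0, 0, 0, 0, 0, 0], [-0.15, 0, 0, 0, 0, 0, 0]],
  ],
)

```text
clock: 17.95
eef_pos: [626.9, -149.7, 154.0]
tcp_rot: [3.142, -0.0, 3.02]
contact_force: [-2.5, 1.0, -1.7]
opening: 0.002
```

Emit:
jog_arm(
  series=[
    [[-0.15, 0, 0, 0, 0, 0, 0], [-0.15, 0, 0, 0, 0, 0, 0]],
  ],
)

```text
clock: 18.2
eef_pos: [628.1, -149.8, 153.8]
tcp_rot: [3.142, -0.001, 3.02]
contact_force: [-2.3, 0.9, -1.7]
opening: 0.003
```

Emit:
jog_arm(
  series=[
    [[-0.15, 0, 0, 0, 0, 0, 0], [-0.15, 0, 0, 0, 0, 0, 0]],
  ],
)

```text
clock: 18.45
eef_pos: [629.4, -149.9, 153.7]
tcp_rot: [3.141, -0.001, 3.02]
contact_force: [-4.8, 0.8, -3.0]
opening: 0.005
```

```bash
python3 look.py 18; python3 - <<'E'
import cv2
b=cv2.imread("pics/s18.png")[40:240,120:360];cv2.imwrite("pics/s18c.png",cv2.resize(b,None,fx=3,fy=3,interpolation=cv2.INTER_CUBIC))
E
```

```text
t 18.45 pos [ 629.4 -149.9  153.7] mill [ 9.7 39.7] F [-4.8  0.8 -3. ] op 0.01 q [-0.24  0.43  1.62 -0.    1.09 -1.69]
shift cm [ 8.77  5.03 -0.52] turn [ 0.  -0.1  0. ] z-axis [ 0.  0. -1.]
```

View pics/s18c.png

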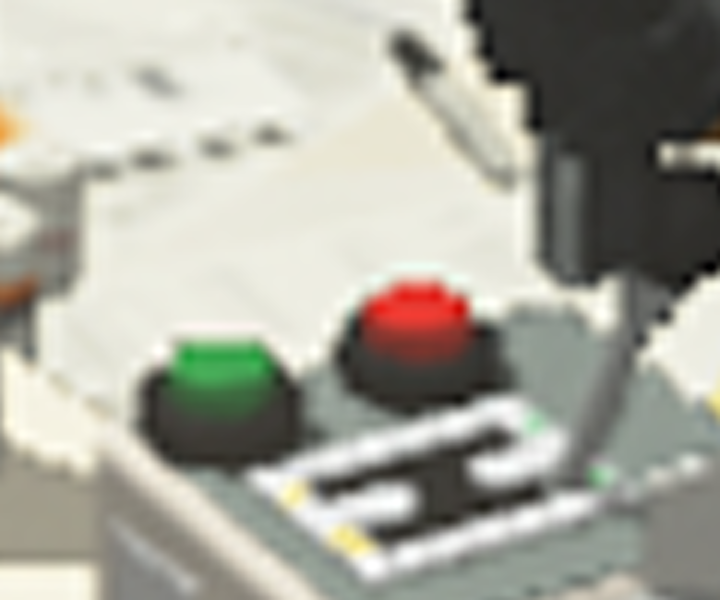

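Emit:
jog_arm(
  series=[
    [[-0.1, 0, 0, 0, 0, 0, 0], [-0.1, 0, 0, 0, 0, 0, 0]],
  ],
)

```text
clock: 18.8
eef_pos: [630.4, -150.1, 153.7]
tcp_rot: [3.141, -0.001, 3.02]
contact_force: [-5.8, 1.5, -4.0]
opening: -0.001
```

Emit:
jog_arm(
  series=[
    [[0.3, 0, 0, 0, 0, 0, 0], [3, 0, 0, 0, 0, 0, 0], [6, 0, -4, 0, 0, 0, 0], [11, 3, -6, 0, 0, 0, 0], [17, 6, -6, 0, 0, 0, 0]],
  ],
)

```text
clock: 19.42
eef_pos: [475.3, -72.5, 216.9]
tcp_rot: [-3.141, 0.008, 3.019]
contact_force: [-0.2, 1.2, 0.3]
opening: -0.004
```

Emit:
jog_arm(
  series=[
    [[5, 3, 0, 0, 0, 0, 0], [10, 6, 0, 0, 0, 0, 0], [12, 6, 0, 0, 0, 0, 0]],
  ],
)

```text
clock: 19.8
eef_pos: [360.9, 2.7, 215.0]
tcp_rot: [3.141, 0.004, 3.022]
contact_force: [0.4, 0.6, 1.6]
opening: -0.002
```

```bash
python3 - <<'E'
from h import *
st();s=r.sense();
b=r.grab_frame("scene")[160:290,220:390][:,:,::-1]
cv2.imwrite("pics/s19.png",cv2.resize(b,None,fx=4,fy=4,interpolation=cv2.INTER_CUBIC))
b=r.grab_frame("top")[125:275,220:380][:,:,::-1]
cv2.imwrite("pics/t19.png",cv2.resize(b,None,fx=4,fy=4,interpolation=cv2.INTER_CUBIC))
E
```

```text
t 19.8 pos [360.9   2.7 215. ] mill [-275.4  158.6] F [0.4 0.6 1.6] op -0.0 q [ 0.   -0.11  2.12  0.    1.12 -1.45]
```

View pics/s19.png

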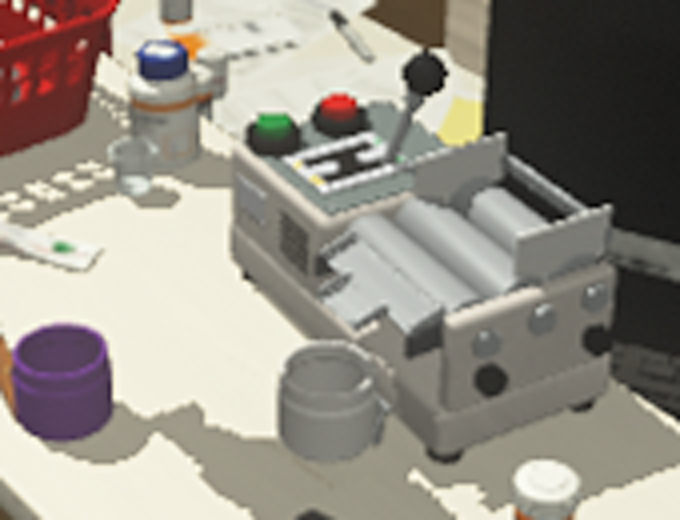

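View pics/t19.png

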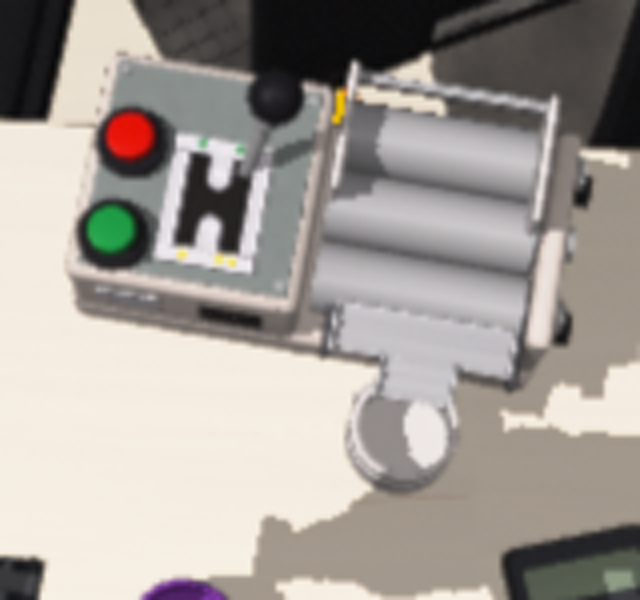

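```bash
python3 - <<'E'
from h import *
t=cam("top");S=cam("scene")
tc=lambda u,v:(220+u/4-.375,125+v/4-.375)
sc=lambda u,v:(220+u/4-.375,160+v/4-.375)
K=tri([t,S],[tc(276,97),sc(424,73)]);print("knob",K,inv(K)-[-12,65])
G=tri([t,S],[tc(110,229),sc(273,120)]);print("green",G,inv(G))
print("gate top",inv(atz(t,tc(216,203),124)))
go(mill(PM,(-44,122,170))[0],rot());go(mill(PM,(-44,122,120))[0],rot());go([*G[:2],120],rot())
E
```

```text
knob [ 652.26860936 -156.55801196  200.43761868] [ 45.15162791 -29.06764387]
green [585.0647178  -60.60285998 142.45673183] [-45.20413991 123.01925457]
gate top [-13.77029152  64.91888164]
shift cm [-23.05  -3.6    4.59] turn [0.  0.2 0.1] z-axis [ 0.  0. -1.]
shift cm [-23.03  -3.6    9.59] turn [0.  0.2 0.1] z-axis [ 0.  0. -1.]
shift cm [-22.91  -3.5    9.59] turn [0.  0.2 0.1] z-axis [ 0.  0. -1.]
```

Emit:
jog_arm(
  series=[
    [[-8, -1.2, 0, 0, 0, 0, 0], [-16, -2.4, 0, 0, 0, 0, 0], [-22.9, -3.5, 2, 0, 0, 0, 0], [-22.9, -3.5, 6, 0, 0, 0, 0], [-22.9, -3.5, 8.5, 0, 0, 0, 0]],
  ],
)

```text
clock: 20.52
eef_pos: [588.8, -63.3, 126.6]
tcp_rot: [-3.141, 0.002, 3.019]
contact_force: [-0.5, 0.2, 0.8]
opening: 0.0
```

```bash
python3 look.py 20; python3 - <<'E'
from h import *
go(mill(PM,(-44.5,122.5,115))[0],rot())
b=cv2.imread("pics/s20.png")[0:200,0:240];cv2.imwrite("pics/s20c.png",cv2.resize(b,None,fx=3,fy=3,interpolation=cv2.INTER_CUBIC))
E
```

```text
t 20.52 pos [588.8 -63.3 126.6] mill [-41.1 120.8] F [-0.5  0.2  0.8] op 0.0 q [-0.11  0.38  1.77 -0.    0.99 -1.56]
shift cm [ 3.26 -3.13 -3.35] turn [-0.  -0.2 -0. ] z-axis [ 0.  0. -1.]
shift cm [-0.11  0.13  1.04] turn [-0.  -0.2 -0. ] z-axis [ 0.  0. -1.]
```

View pics/s20c.png

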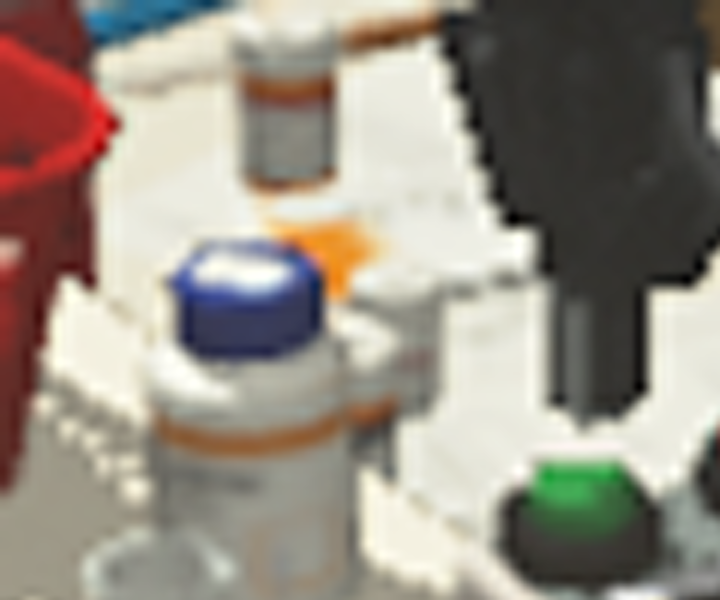

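Emit:
jog_arm(
  series=[
    [[0.3, 0.2, 0.8, 0, 0, 0, 0], [0.3, 0.2, 1.5, 0, 0, 0, 0], [0.3, 0.2, 1.5, 0, 0, 0, 0]],
  ],
)

```text
clock: 21.0
eef_pos: [581.9, -58.6, 114.6]
tcp_rot: [-3.142, 0.001, 3.021]
contact_force: [-1.0, 0.5, 0.6]
opening: -0.0
```

```bash
python3 look.py 21; python3 - <<'E'
from h import *
go(mill(PM,(-44.5,122.5,110))[0],rot())
b=cv2.imread("pics/s21.png")[0:200,0:240];cv2.imwrite("pics/s21c.png",cv2.resize(b,None,fx=3,fy=3,interpolation=cv2.INTER_CUBIC))
E
```

```text
t 21.0 pos [581.9 -58.6 114.6] mill [-48.6 124.6] F [-1.   0.5  0.6] op -0.0 q [-0.1   0.38  1.79 -0.    0.97 -1.55]
shift cm [ 2.96 -3.46 -4.41] turn [-0.   0.1  0. ] z-axis [ 0.  0. -1.]
shift cm [-0.38 -0.22  0.49] turn [-0.   0.1  0. ] z-axis [ 0.  0. -1.]
```

View pics/s21c.png

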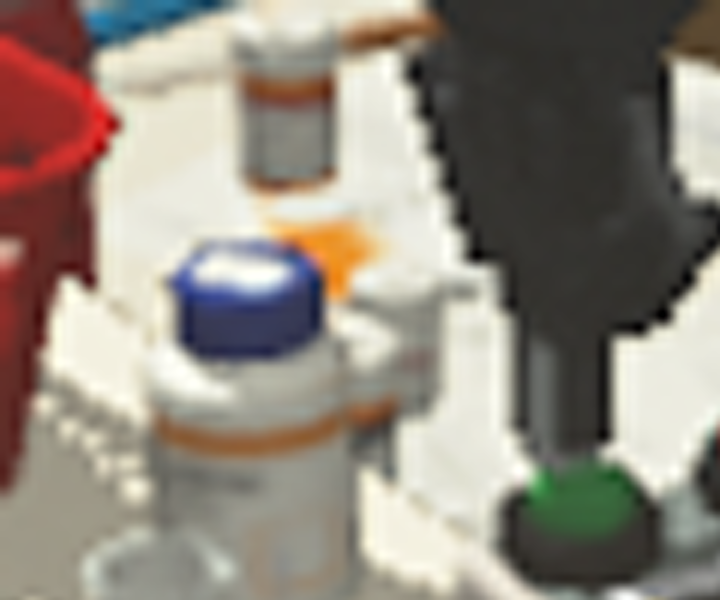

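Emit:
jog_arm(
  series=[
    [[-0.4, -0.2, 0, 0, 0, 0, 0], [-0.4, -0.2, 0.4, 0, 0, 0, 0], [-0.4, -0.2, 0.6, 0, 0, 0, 0]],
  ],
)

```text
clock: 21.48
eef_pos: [585.6, -61.2, 107.9]
tcp_rot: [-3.142, 0.0, 3.02]
contact_force: [0.1, -0.3, 1.7]
opening: -0.0
```

Emit:
jog_arm(
  series=[
    [[0, 0, 0.3, 0, 0, 0, 0], [0, 0, 0.4, 0, 0, 0, 0]],
  ],
)

```text
clock: 21.72
eef_pos: [585.6, -61.2, 104.1]
tcp_rot: [-3.142, 0.0, 3.02]
contact_force: [-0.6, -0.1, 3.7]
opening: 0.001
```

```bash
python3 look.py 22; python3 - <<'E'
from h import *
b=cv2.imread("pics/s22.png")[0:200,0:240];cv2.imwrite("pics/s22c.png",cv2.resize(b,None,fx=3,fy=3,interpolation=cv2.INTER_CUBIC))
E
```

```text
t 21.73 pos [585.6 -61.2 104.1] mill [-44.7 122.5] F [-0.6 -0.1  3.7] op 0.0 q [-0.11  0.4   1.79 -0.    0.95 -1.56]
shift cm [ 3.34 -3.25 -5.48] turn [-0.  0.  0.] z-axis [ 0.  0. -1.]
```

View pics/s22c.png

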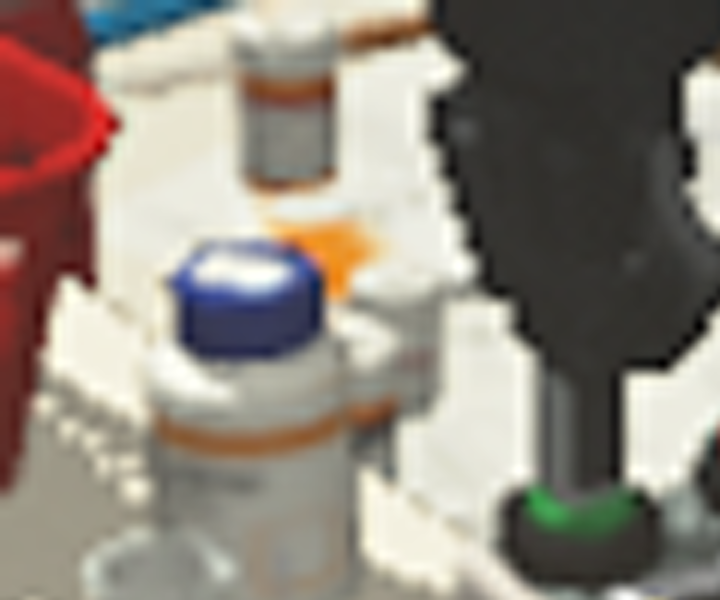

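Emit:
jog_arm(
  series=[
    [[0, 0, 0.2, 0, 0, 0, 0], [0, 0, 0.3, 0, 0, 0, 0], [0, 0, 0.3, 0, 0, 0, 0]],
  ],
)

```text
clock: 22.2
eef_pos: [585.7, -61.2, 102.3]
tcp_rot: [-3.142, 0.0, 3.02]
contact_force: [-4.9, -0.6, 15.1]
opening: -0.0
```

The force rose to 15 N and the tool stopped at z 102.3, so the button has bottomed. I'll release it.

Emit:
jog_arm(
  series=[
    [[0, 0, -0.8, 0, 0, 0, 0], [0, 0, -2, 0, 0, 0, 0], [0, 0, -6, 0, 0, 0, 0], [5, 0, -9, 0, 0, 0, 0], [11, 0, -9, 0, 0, 0, 0]],
  ],
)

```text
clock: 22.82
eef_pos: [477.3, -47.8, 193.4]
tcp_rot: [3.141, 0.004, 3.02]
contact_force: [-0.8, -0.4, -0.3]
opening: 0.004
```

Emit:
jog_arm(
  series=[
    [[5, 3, 0, 0, 0, 0, 0], [10, 6, 0, 0, 0, 0, 0], [12, 6, 0, 0, 0, 0, 0]],
  ],
)

```text
clock: 23.2
eef_pos: [362.0, 27.5, 191.1]
tcp_rot: [3.141, -0.001, 3.022]
contact_force: [0.4, 0.4, 0.0]
opening: 0.005
```

```bash
python3 - <<'E'
from h import *
st();s=r.sense();
b=r.grab_frame("scene")[160:290,220:390][:,:,::-1]
cv2.imwrite("pics/s23.png",cv2.resize(b,None,fx=4,fy=4,interpolation=cv2.INTER_CUBIC))
b=r.grab_frame("top")[:,:,::-1]
cv2.imwrite("pics/t23f.png",b)
cv2.imwrite("pics/t23.png",cv2.resize(b[125:275,220:380],None,fx=4,fy=4,interpolation=cv2.INTER_CUBIC))
E
```

```text
t 23.2 pos [362.   27.5 191.1] mill [-277.3  183.4] F [0.4 0.4 0. ] op 0.0 q [ 0.07 -0.07  2.15  0.    1.06 -1.38]
```

View pics/s23.png

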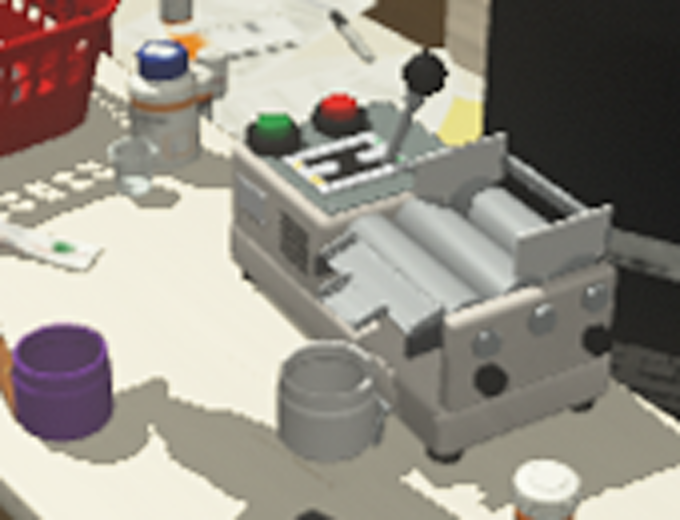

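View pics/t23.png

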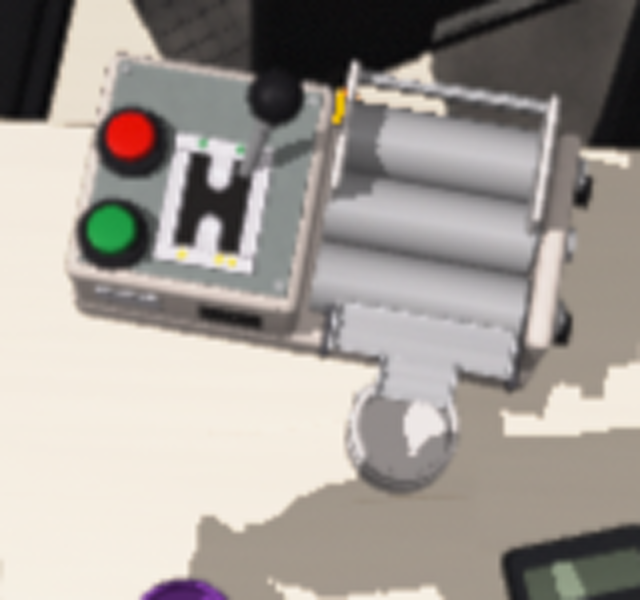

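View pics/t23f.png

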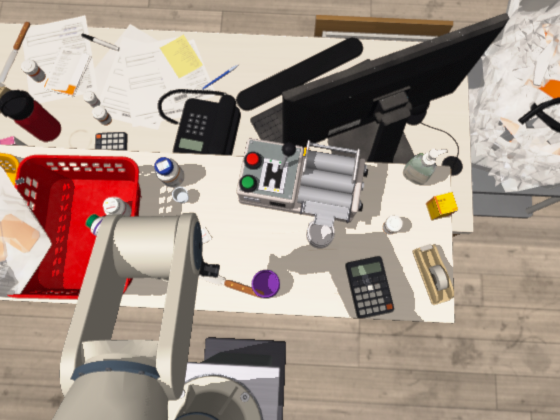

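```bash
python3 - <<'E'
from h import *
t=cam("top");S=cam("scene");a=np.linspace(0,2*np.pi,60)
top=cv2.imread("pics/t23f.png")
im=cv2.resize(top[200:260,290:360],None,fx=9,fy=9,interpolation=cv2.INTER_CUBIC)
im2=im.copy()
for I,c,col in((im,(-116,-75),(0,0,255)),(im2,(-121,-74),(0,200,0))):
  for z,rad in((58,34),(0,36)):
    P=mill(PM,np.c_[c[0]+rad*np.cos(a),c[1]+rad*np.sin(a),np.full(60,z)])
    q=((proj(t,P)-[290,200]+.5)*9-.5).astype(int);cv2.polylines(I,[q],True,col,1)
  q=((proj(t,mill(PM,[(-108,-52,100),(-108,-98,100)]))-[290,200]+.5)*9).astype(int);cv2.line(I,tuple(map(int,q[0])),tuple(map(int,q[1])),(255,0,0),1)
cv2.imwrite("pics/ov.png",cv2.resize(np.hstack([im,im2]),None,fx=.63,fy=.63))
# original jar check
im=cv2.imread("pics/top0.png");im=cv2.resize(im[225:275,285:335],None,fx=10,fy=10,interpolation=cv2.INTER_CUBIC)
for z,rad in((58,34),(0,36)):
    P=mill(PM,np.c_[-168+rad*np.cos(a),-51.6+rad*np.sin(a),np.full(60,z)])
    q=((proj(t,P)-[285,225]+.5)*10-.5).astype(int);cv2.polylines(im,[q],True,(0,0,255),1)
cv2.imwrite("pics/ov0.png",im)
E
```

```text
(no output)
```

View pics/ov.png

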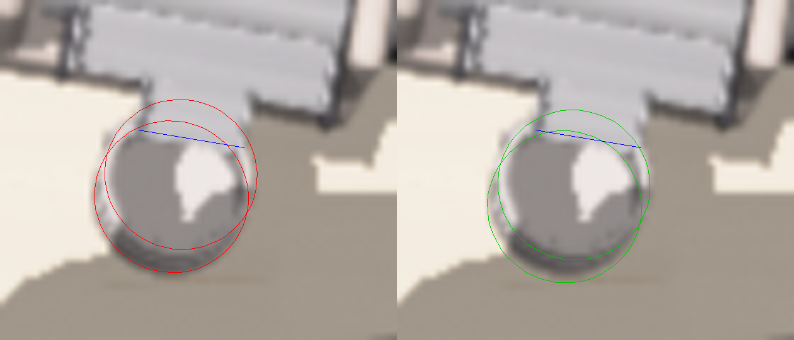

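View pics/ov0.png

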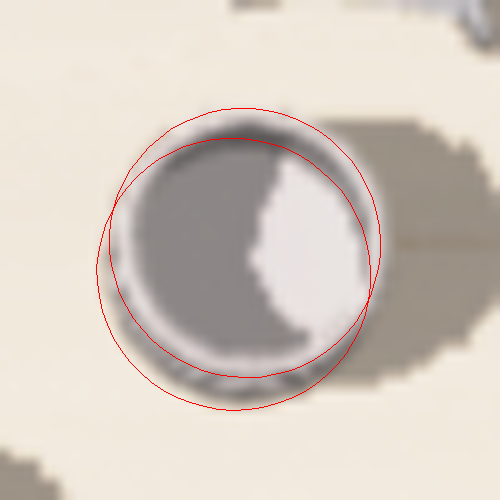

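```bash
python3 -c "
from rig import r
print(r.sense()['clock'],r.sense()['contact_force']);print(r.sign_off())"
```

```text
23.3 [ 1.39234331  0.85860123 -0.01883819]
the job is handed in; nothing more can be done
None
```

I set the jar and the lever first, then pressed the green start button, and handed the job in at 23.3 s with the arm clear of everything.

- **Jar:** I slid it against the fence until the force rose to about 6 N. The wrist picture shows it within about 0.5 mm of the lip sideways. A model circle drawn at (-116, -75) fits the last top picture well.
- **Lever:** I pushed it from near left, across neutral, into the far-right slot until the force rose to about 6 N. The knob then measured +45 mm (x) and -29 mm (y) from the gate centre, which matches the home position.
- **Start button:** I pressed it until it bottomed, with about 15 N at the stop, and let it go. It looks fully up in the last pictures, and I never touched the red button.

**Checks that disagreed:**
- **Fingertips:** they sit about 36 to 40 mm short of the reported TCP. My first pass went over the jar without moving it, so I corrected the heights from the pictures.
- **Cameras:** they differ by a few mm. Single-camera readings of the jar's final x by eye gave -119 to -122 mm, but the top-view overlay and the wrist view support about -116.
- **Bystanders:** the other objects look unmoved in the last pictures. The ointment tube was mostly hidden by the arm in the final top view.

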